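# Hold down the recessed reset button of a water shut-off unit

### The arm

A 6-joint arm with a two-finger parallel gripper is mounted at the origin on the work surface. World frame = base frame: x ahead of the robot, y to its left, z up, the work surface at z = 0. Lengths are in m, angles in rad, forces in N, time in s.
With the tool pointing down it reaches from about 0.375 to 0.975 m from the base axis. Payload 3.8 kg.
Tool frame: the origin (TCP) lies on the centre line of the jaws, within the pads' length; the fingertips stand 14 mm ahead of it and the grasp point (between the pads) lies 5 mm behind it; x points along the fingers, y is the direction in which the jaws open and shut, and the axes are right-handed (so a half turn about x gives the same grasp; the last joint's range is limited). The gripper opens to 85 mm and grips with 20 to 120 N. Pads are 22 mm wide; open, the fingers measure 114 mm over their backs; the gripper's body (76 mm by 85 mm) begins 54 mm behind the grasp point. The pads swing forward as they close: fully open they stand 13 mm farther back than shut.
Start: joints at [1.29, 0.264, 1.604, -0, 1.274, -0.037], TCP at [0.163, 0.655, 0.21] pointing down, gripper open.
Joint ranges: [-2.63, 2.63], [-0.94, 2.18], [0.31, 2.57], [-1.31, 4.45], [0, 2.66], [-2.55, 2.55]. Speed limits (rad/s): [2.57, 2.57, 3.14, 3.14, 3.14, 3.14].

### API

Orientations are given as a rotation vector (axis times angle).
In Python, from workcell import bot gives the robot as it stands.
- The arm moves only by the shell command python3 -m creep 'ROWS' [FORCE]. ROWS is JSON, a list of rows, each an object with "grip": the finger opening in cm, from 0 to 8.54; "dp": the shift along the tool's x, y, z in cm, a list of three; "rotation": the turn, a rotation vector about the tool's x, y, z in rad, a list of three. A call has 1 to 5 rows; each row is the pose to reach, as a shift and turn from the pose commanded when the call began, along the tool's axes at that moment; what a row does not reach only later rows make up. A row lasts 1/12 s, in which the tool goes at most 41.7 mm and 7.16 degrees, less where a joint would pass 70% of its speed; a pose out of reach is approached as far as the arm can. A call with a gripper value outside its range is refused whole. The fingers move at their own pace and stop on an object; FORCE is the grip in N (left out, the last holds). Time passes only in rows, so rows that repeat a pose let the fingers close. It gives the time, the measured TCP pose, the force and the opening at its end, in the units of the state.
- bot.read_state(): the state, without advancing time (a new reading comes with each control period).
- bot.read_camera(name): name is "scene" or "side" or "wrist"; returns (picture, depth): 400x640x3 uint8, red, green, blue; 400x640 float32, m along the optical axis (not along the pixel's ray), 0 where there is no reading.
- bot.get_calibration(name): a dict with "fx", "fy", "cx", "cy" (pixels), "rvec" (rotation vector, rad) and "tvec" (3), from world to camera coordinates, as OpenCV has them. Camera axes: x right, y down, z forward; pixel columns grow to the right and rows downward; lengths in m; the calibration is good to about 2 mm. A picture is of the moment at which its call begins: read the wrist's pose just before it. get_calibration takes no time and is no camera call; for the wrist camera it gives the pose at the moment of the call.
- bot.finish_job(): hands the job in, once; it reports no verdict.
The state is a dict: "time": time; "q": joint angles; "joint_vel": joint speeds; "joint_torque": joint torques, N m; "tool_pos": TCP position; "tcp_rot": TCP orientation; "wrist_force": force on the tool from outside, world axes, zero at the start; "torque": the same for the moment, N m; "width": opening from 0.0 (shut) to 1.0 (fully open).
Only numpy, scipy, OpenCV 4.12 (cv2) and the standard library are available. Lean on these libraries where they do the work, as an engineer would, in place of code of your own. Each camera call takes 0.05 s, during which the arm holds its last target.

### The job

On the shop counter, slide the blue dust shutter on top of the white water shut-off unit fully open, to its stop. Then, with the orange-handled reset pin from the green stand, reach through the uncovered round hole, press the recessed red reset button fully down with the pin's steel tip, and finish while still gripping the pin and holding the button down with it. Leave the gauge carton, the brass tee and the ball valve where they are.

Things in the scene. Friction and masses are not known exactly. Their poses are not given: they have to be found in the camera images.
- unit: Water shut-off unit fixed to the counter: white case 120 (x) by 190 (y) by 60 mm high, origin under its centre. Brass pipe stubs stick out 28 mm at -x and +x. On its flat top: the aperture at x 0, y -45 mm, a blue shutter over it that slides along +y between grey rails 8 mm high, 47 mm apart; a bar 8 mm high ends them at y +57 mm.
- aperture (a point): Centre of the mouth of the round aperture, 15 mm wide, in the unit's top face; it is hidden under the shutter at the start. The hole goes straight down; the red button's top lies 24 mm below the mouth. Axes as the unit's.
- reset (a joint): Red reset button (12 mm wide) at the bottom of the aperture: 0 = up, 0.006 m = fully down. Spring return: starts to move at about 2.4 N, fully down at 6 N. It rises again when let go; the pin's weight does not move it.
- reset_top (a point): Centre of the red button's top face; sinks as it is pressed.
- shutter (a joint): Blue shutter, a plate 44 by 56 by 4 mm on top of the unit: 0 = closed, 0.065 m = fully open at its stop; grows as it slides along the unit's +y. Starts between 0 and 0.014 m, where it covers the aperture. It stays where it is left (about 2 N of friction). At the stop its near edge is 37 mm from the aperture's centre.
- tab (a point): Centre of the top face of the shutter's upright tab: 24 mm along the unit's x, 12 mm along its y, standing 21 mm above the shutter plate (this point is 86.5 mm above the counter). Axes as the unit's. It can be pinched from above or pushed.
- stand: Green pin stand fixed to the counter, a block 70 by 70 by 66 mm with a vertical 12 mm through hole in its middle; origin under its centre. It stands to the left or to the right of the unit.
- pin_grip (a point): Centre of the reset pin's orange handle, 18 by 18 by 70 mm long (z up), sides along this frame's x and y; 100 mm above the pin's tip. At the start the pin (60 g) stands upright in the stand, this point 106 mm above the counter. Below the handle: a black collar 26 mm wide, 5 mm thick, resting on the stand, then a steel rod 8 mm thick, 60 mm long.
- pin_tip (a point): Bottom end of the pin's steel rod, on its axis (z points up towards the handle).
- carton_center (a point): Bystander: cardboard carton 85 by 85 by 55 mm high with two round gauges on top (10 mm more), loose, on the other side of the unit from the stand; point 28 mm up at its middle.
- tee_center (a point): Bystander: loose brass tee fitting, 64 by 36 mm, 48 mm high, beyond the unit on the left (+y); point 18 mm up at its middle.
- valve_center (a point): Bystander: loose ball valve, body 76 mm long and 38 mm across, with a flat red lever on top (51 mm high) that overhangs one end by 25 mm, beyond the unit on the right (-y); point 19 mm up at its middle.
There are look-alikes about, which are no part of the job. There is more than one size of the part that bears pin_grip; the job needs the largest. Leave any black look-alike of the unit alone.

How it is judged:
On the way, in this order (a step that is already met when the one before it is completed fails the run):
1. the shutter is slid fully open (value of joint shutter above 0.058 m), for 0.2 s.
2. the pin's tip is through the aperture (horizontal distance between pin_tip and aperture below 0.008 m and z of pin_tip in the frame of aperture below -0.01 m), for 0.1 s.
At the end, for the whole second after the job is handed in: The shutter is within 7 mm of its open stop; the red button is held at least 4.5 mm down of 6 mm by the pin's tip in the aperture (over 2 N), no finger on the button; the gripper still grips the pin's handle (over 2 N, grasp point within 50 mm of the handle's centre) (value of joint shutter above 0.058 m and value of joint reset above 0.0045 m and horizontal distance between pin_tip and aperture below 0.008 m and distance between pin_tip and reset_top below 0.008 m and contact force between pin and reset above 2 N and contact force between the fingers and reset below 0.5 N and contact force between the fingers and pin above 2 N and distance between the grasp point and pin_grip below 0.05 m); the arm keeps its last pose, push and grip.
It fails at once if the gauge carton is moved by over 20 mm (distance of carton_center from where it was at the start of the episode above 0.02 m).
It fails at once if the tee is moved by over 20 mm (distance of tee_center from where it was at the start of the episode above 0.02 m).
It fails at once if the ball valve is moved by over 20 mm (distance of valve_center from where it was at the start of the episode above 0.02 m).
It also fails if it takes over 59 s, if anything falls off the work surface, if the arm or the gripper's body presses on something with over 40 N, if the wrist force passes 120 N, or if a joint passes its speed limit or range.

## Working session

There is one attempt and no reset: what is moved stays moved. The work goes in short steps, Python scripts to look and compute and a shell command to move; the robot and the scene stay as the last step left them, time stands still between calls to the robot, and variables do not carry over. Pictures are saved under pics/ and viewed, and the job is handed in when it is done.

```bash
ls; mkdir -p pics; python3 - <<'E'
from workcell import bot
import cv2,numpy as np
np.set_printoptions(precision=4,suppress=True)
for n in ["scene","side","wrist"]:
    p,d=bot.read_camera(n); cv2.imwrite(f"pics/{n}0.png",p[:,:,::-1]); np.savez(f"{n}0.npz",p=p,d=d,**{k:np.array(v) for k,v in bot.get_calibration(n).items()})
    print(n,bot.get_calibration(n))
print(bot.read_state())
E
```

```text
pics
scene {'fx': 469.9977545957048, 'fy': 469.9977545957048, 'cx': 324.2293782223234, 'cy': 201.135282904581, 'rvec': array([ 0.916 ,  2.3197, -1.2936]), 'tvec': array([ 0.4924, -0.1528,  1.3636])}
side {'fx': 436.435922506301, 'fy': 436.435922506301, 'cx': 322.38298112388657, 'cy': 203.13189481496468, 'rvec': array([ 2.377 , -0.6143,  0.239 ]), 'tvec': array([-0.5708,  0.3095,  0.737 ])}
wrist {'fx': 277.0167561682608, 'fy': 277.0167561682608, 'cx': 317.51427815663607, 'cy': 200.40729624969487, 'rvec': array([-2.2874, -1.7899, -0.2552]), 'tvec': array([-0.6747, -0.0377,  0.3778])}
{'time': 0.15, 'q': array([ 1.2901,  0.2646,  1.6051,  0.    ,  1.2737, -0.0369]), 'joint_vel': array([-0.0005, -0.001 , -0.0021, -0.0008, -0.0007,  0.0002]), 'joint_torque': array([  0.0008, -51.5904, -36.7962,  -0.    ,   0.008 ,   0.    ]), 'tool_pos': array([0.1628, 0.6544, 0.2087]), 'tcp_rot': array([ 0.1899,  1.5626, -0.1928]), 'wrist_force': array([0.3363, 0.0229, 0.0149]), 'torque': array([ 0.0388, -0.052 , -0.0063]), 'width': 0.9999472567189249}
```

View pics/scene0.png

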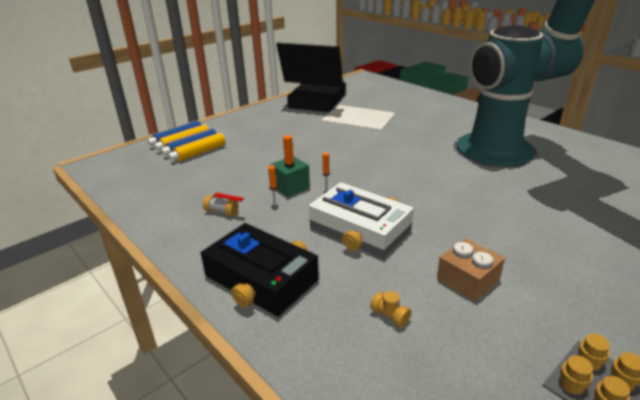

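View pics/side0.png

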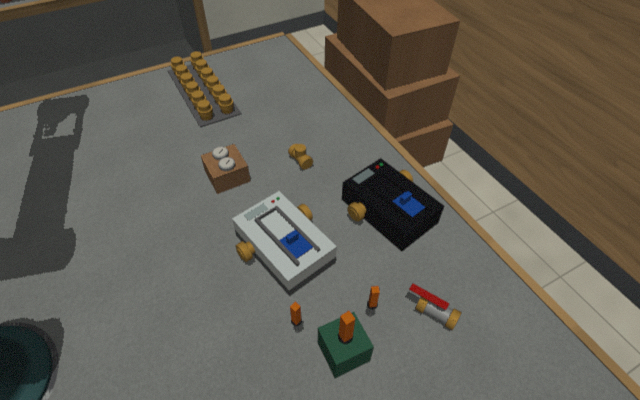

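View pics/wrist0.png

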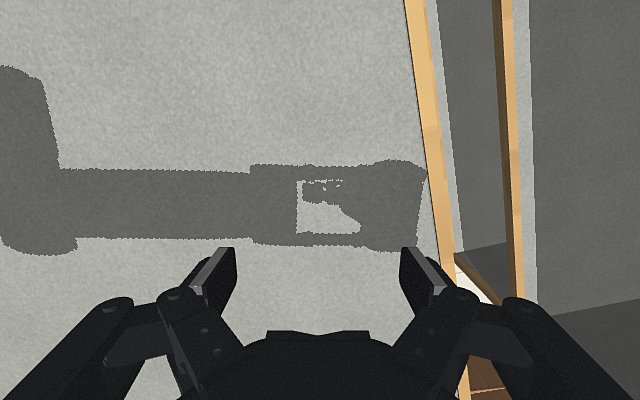

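The white unit is at scene (360,215) and side (285,240). The large pin in the green stand is at scene (290,165) and side (346,335), with small look-alike pins beside it. The black unit is a decoy. Next I'll measure from both views.

```bash
cat > h.py <<'E'
import numpy as np,cv2
np.set_printoptions(precision=4,suppress=True)
class V:
    def __init__(s,f=None,live=None):
        if f: z=np.load(f); s.p,s.d=z['p'],z['d']; c=z
        else:
            from workcell import bot
            c=bot.get_calibration(live); s.p,s.d=bot.read_camera(live)
        s.K=np.array([[c['fx'],0,c['cx']],[0,c['fy'],c['cy']],[0,0,1.]]); s.r=np.array(c['rvec'],float);s.t=np.array(c['tvec'],float)
        s.R=cv2.Rodrigues(s.r)[0]; s.C=-s.R.T@s.t
        s.hsv=cv2.cvtColor(s.p,cv2.COLOR_RGB2HSV)
    def ray(s,uv):
        uv=np.atleast_2d(np.array(uv,float)); h=np.c_[uv,np.ones(len(uv))]
        return (np.linalg.inv(s.K)@h.T).T@s.R
    def plane(s,uv,z):
        r=s.ray(uv); return s.C+r*((z-s.C[2])/r[:,2])[:,None]
    def depthpts(s,m):
        v,u=np.nonzero(m&(s.d>0)); return s.C+s.ray(np.c_[u,v])*s.d[v,u][:,None]
    def cloud(s):
        v,u=np.indices(s.d.shape); P=s.C+s.ray(np.c_[u.ravel(),v.ravel()])*s.d.ravel()[:,None]
        return P.reshape(s.d.shape+(3,))
    def proj(s,P): return cv2.projectPoints(np.atleast_2d(np.array(P,float)),s.r,s.t,s.K,None)[0][:,0]
def tri(a,ua,b,ub):
    r=a.ray(ua)[0];q=b.ray(ub)[0];A=np.c_[r,-q];x=np.linalg.lstsq(A,b.C-a.C,rcond=None)[0]
    P=a.C+r*x[0];Q=b.C+q*x[1]; return (P+Q)/2,np.linalg.norm(P-Q)
E
python3 - <<'E'
from h import *
for n in ["scene","side"]:
    s=V(n+"0.npz"); P=s.cloud(); H,S,L=[s.hsv[...,i].astype(int) for i in range(3)]
    print(n,s.C)
    ok=(s.d>0)&(P[...,0]>0.2)&(P[...,0]<1.2)&(abs(P[...,1])<0.8)
    for nm,m in dict(orange=(H<14)&(S>190)&(L>110),green=(H>60)&(H<90)&(S>100),blue=(H>105)&(H<125)&(S>150),white=(S<40)&(L>170)).items():
        lo=0.02
        m=(m&ok&(P[...,2]>lo)).astype(np.uint8)
        k,lab,st,c=cv2.connectedComponentsWithStats(m)
        for i in range(1,k):
            if st[i,4]>25:
                q=P[lab==i]; print(nm,st[i],c[i],'med',np.median(q,0),'zmax',np.percentile(q[:,2],[5,95]))
E
```

```text
scene [1.186  0.5899 0.6088]
orange [284 136   9  28 144] [288.1181 150.5625] med [ 0.5686 -0.2343  0.1083] zmax [0.079  0.1397]
orange [324 154   4  20  70] [325.5    163.6571] med [ 0.5113 -0.1635  0.0786] zmax [0.0541 0.1028]
orange [269 166   7  22  77] [272.5195 177.7013] med [ 0.6431 -0.2     0.0769] zmax [0.0541 0.1021]
orange [215 194  27   7  77] [228.8701 197.0649] med [ 0.7411 -0.2363  0.0506] zmax [0.0486 0.0521]
green [275 159  33  32 723] [291.5588 174.6929] med [ 0.5764 -0.2107  0.0539] zmax [0.0235 0.0672]
green [270 280   7   6  34] [273.  282.5] med [0.8493 0.0715 0.0608] zmax [0.0593 0.0625]
blue [155 122  44  16 116] [175.7328 129.6293] med [ 0.6363 -0.7107  0.0377] zmax [0.0341 0.0406]
blue [170 130  44  18 143] [190.7552 138.3357] med [ 0.6323 -0.6197  0.0376] zmax [0.0344 0.0406]
blue [333 191  27  15 228] [346.1535 197.5219] med [ 0.5774 -0.0202  0.0667] zmax [0.0644 0.0863]
blue [223 231  38  24 525] [241.8933 242.101 ] med [ 0.8306 -0.0446  0.0664] zmax [0.0605 0.0863]
white [170 151   7   6  27] [172.963  153.7037] med [ 0.7114 -0.5797  0.0297] zmax [0.0249
[... 326 characters left out ...]
63] [482.4724 257.9325] med [0.5396 0.2857 0.0656] zmax [0.064 0.067]
side [ 0.3745 -0.4831  0.7689]
orange [410 284  38  25 227] [428.9736 296.2996] med [ 0.7395 -0.2462  0.0504] zmax [0.0483 0.0521]
green [ 318  313   55   61 1488] [344.2722 345.209 ] med [ 0.5492 -0.2573  0.0656] zmax [0.0313 0.0678]
blue [392 191  33  26 463] [408.5572 203.4881] med [ 0.8267 -0.057   0.066 ] zmax [0.0624 0.0861]
blue [280 230  32  28 467] [295.6103 243.5803] med [ 0.5725 -0.0329  0.0661] zmax [0.0637 0.0864]
white [ 234  192  101   88 2258] [285.3428 237.1873] med [ 0.5658 -0.0106  0.0601] zmax [0.0581 0.0621]
white [262 211  32  28 426] [276.8263 224.5446] med [0.5635 0.0303 0.0601] zmax [0.0579 0.0622]
```

```bash
python3 - <<'E'
from h import *
def rect(P):
    r=cv2.minAreaRect((P[:,:2]*1000).astype(np.float32)); return r
for n in ["scene","side"]:
    s=V(n+"0.npz"); P=s.cloud(); H,S,L=[s.hsv[...,i].astype(int) for i in range(3)]
    X,Y,Z=P[...,0],P[...,1],P[...,2]
    reg=(X>0.42)&(X<0.72)&(Y>-0.14)&(Y<0.17)&(s.d>0)
    m=reg&(S<60)&(L>130)&(Z>0.05)&(Z<0.064)
    m=cv2.morphologyEx(m.astype(np.uint8),cv2.MORPH_OPEN,np.ones((2,2),np.uint8))
    k,lab,st,c=cv2.connectedComponentsWithStats(m); i=1+np.argmax(st[1:,4])
    print(n,'unit',rect(P[lab==i]))
    b=reg&(H>105)&(H<125)&(S>130)
    q=P[b&(Z>0.081)]; print('tab top',rect(q),len(q),q.mean(0)); q=P[b&(Z<0.070)&(Z>0.058)]; print('plate',rect(q))
    g=(H>60)&(H<90)&(S>80)&(X>0.4)&(X<0.7)&(Y<-0.1)&(Y>-0.4)
    q=P[g&(Z>0.063)&(Z<0.072)]; print('stand',rect(q),np.median(q[:,2]))
    o=(H<16)&(S>150)&(L>50)&(X>0.4)&(X<0.7)&(Y<-0.1)&(Y>-0.4)&(Z>0.06)
    k,lab,st,c=cv2.connectedComponentsWithStats(o.astype(np.uint8))
    for i in range(1,k):
        if st[i,4]>20:
            q=P[lab==i]; print('pin',st[i],rect(q),q.mean(0),np.percentile(q[:,2],[2,98]))
            t=q[q[:,2]>np.percentile(q[:,2],98)-.006]; print('  top',rect(t),t[:,2].mean(),len(t))
    crop=s.p[120:280,230:440] if n=="scene" else s.p[180:390,220:400]
    cv2.imwrite(f"pics/{n}0c.png",cv2.resize(crop[:,:,::-1],None,fx=3.5 if n=='scene' else 2.8,fy=3.5 if n=='scene' else 2.8,interpolation=cv2.INTER_CUBIC))
E
```

```text
scene unit ((866.08837890625, 225.32589721679688), (944.6192016601562, 221.1942596435547), 35.555728912353516)
tab top ((576.6941528320312, -18.685245513916016), (11.838138580322266, 18.841001510620117), 73.98346710205078) 37 [ 0.5779 -0.0191  0.0852]
plate ((571.5850219726562, -35.690101623535156), (42.86005401611328, 61.063297271728516), 10.883819580078125)
stand ((563.2474365234375, -238.67007446289062), (69.8992691040039, 68.4450454711914), 84.7933349609375) 0.06601959110657862
pin [284 136  10  30 230] ((563.0381469726562, -239.7182159423828), (19.9851131439209, 20.554479598999023), 10.24836540222168) [ 0.5661 -0.2361  0.1084] [0.0719 0.1415]
  top ((563.4889526367188, -238.68527221679688), (19.206119537353516, 17.160945892333984), 46.84514236450195) 0.13967843426976753 36
pin [323 153   6  18  93] ((508.9884948730469, -165.47142028808594), (13.481317520141602, 13.02781867980957), 26.972755432128906) [ 0.5108 -0.1642  0.0844] [0.062  0.1045]
  top ((508.44573974609375, -165.22467041015625), (12.759916305541992, 11.98254108428955), 27.482135772705078) 0.1019312929256441 21
pin [2
[... 980 characters left out ...]
921875), (14.82652759552002, 12.647232055664062), 70.92491912841797) 0.10176912879269048 64
pin [290 302  11  21 158] ((504.5614929199219, -170.27354431152344), (13.14897346496582, 14.652766227722168), 21.230697631835938) [ 0.5038 -0.1725  0.0891] [0.0615 0.1041]
  top ((505.1224670410156, -169.95518493652344), (12.716574668884277, 13.729548454284668), 24.659854888916016) 0.10234619275962811 64
pin [339 311  16  31 367] ((573.0712890625, -238.80905151367188), (49.20772933959961, 20.662212371826172), 20.757808685302734) [ 0.5578 -0.2469  0.1183] [0.0752 0.1425]
  top ((560.6209106445312, -243.48439025878906), (18.272706985473633, 17.607343673706055), 2.819598913192749) 0.14053573238299222 131
```

View pics/side0c.png

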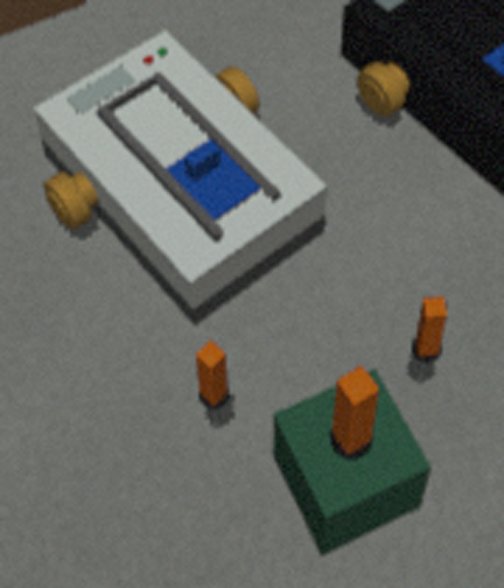

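View pics/scene0c.png

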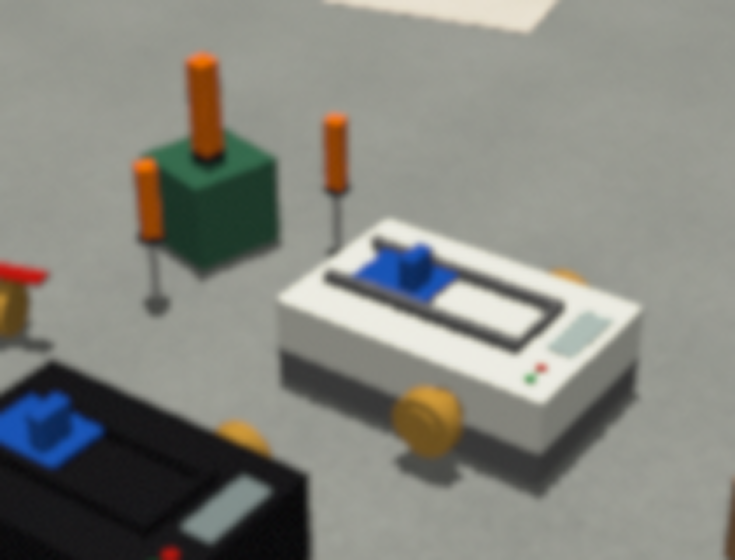

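```bash
python3 - <<'E'
from h import *
for n in ["scene","side"]:
    s=V(n+"0.npz"); P=s.cloud(); H,S,L=[s.hsv[...,i].astype(int) for i in range(3)]
    X,Y,Z=P[...,0],P[...,1],P[...,2]
    reg=(X>0.42)&(X<0.72)&(Y>-0.14)&(Y<0.17)&(s.d>0)
    m=reg&(S<60)&(L>130)&(Z>0.055)&(Z<0.064)
    m=cv2.morphologyEx(m.astype(np.uint8),cv2.MORPH_OPEN,np.ones((3,3),np.uint8))
    print(n,'unit',cv2.minAreaRect((P[m>0][:,:2]*1000).astype(np.float32)))
    for nm,lo,hi in [("carton",.05,.07)]:
        q=P[(H<20)&(S>80)&(L>60)&(X>.4)&(X<.7)&(Y>.17)&(Y<.4)&(Z>.045)&(Z<.06)]; print(nm,cv2.minAreaRect((q[:,:2]*1000).astype(np.float32)))
from workcell import bot
st=bot.read_state(); R=cv2.Rodrigues(st['tcp_rot'])[0]; print(R)
w=V("wrist0.npz"); print('cam',w.C,w.R, 'cam in tool',R.T@(w.C-st['tool_pos'])); print(R.T@w.R.T)
E
```

```text
scene unit ((567.8851928710938, 9.054946899414062), (124.7229995727539, 191.5388946533203), 11.083170890808105)
carton ((539.777587890625, 265.5248107910156), (85.91627502441406, 89.70154571533203), 89.8719253540039)
side unit ((565.5489501953125, 7.8294219970703125), (121.36656188964844, 191.80789184570312), 10.681601524353027)
carton ((536.9835815429688, 262.9570007324219), (85.12763214111328, 88.52618408203125), 0.2246445268392563)
[[-0.0005  0.2414  0.9704]
 [-0.0018  0.9704 -0.2414]
 [-1.     -0.0019 -0.0001]]
cam [0.0944 0.6725 0.3718] [[ 0.2408  0.9706 -0.0019]
 [ 0.9314 -0.2305  0.2818]
 [ 0.2731 -0.0696 -0.9595]] cam in tool [-0.1631  0.0007 -0.0707]
[[ 0.     -0.2819  0.9594]
 [ 1.      0.0006  0.0001]
 [-0.0006  0.9594  0.2819]]
```

```bash
python3 -m creep '[{"grip":8.5,"dp":[-0.2,-3,2.8],"rotation":[0,0,0]},{"grip":8.5,"dp":[-0.3,-6,5.6],"rotation":[0,0,0]},{"grip":8.5,"dp":[-0.5,-8.9,8.4],"rotation":[0,0,0]},{"grip":8.5,"dp":[-0.6,-11.9,11.2],"rotation":[0,0,0]},{"grip":8.5,"dp":[-0.8,-14.9,14],"rotation":[0,0,0]}]'
```

```text
time: 0.57
tool_pos: [0.2631, 0.4747, 0.2172]
tcp_rot: [0.19, 1.563, -0.191]
wrist_force: [0.7, 0.6, -0.3]
width: 0.993
```

```bash
for i in 1; do python3 -m creep '[{"grip":8.5,"dp":[-0.2,-3,2.8],"rotation":[0,0,0]},{"grip":8.5,"dp":[-0.3,-6,5.6],"rotation":[0,0,0]},{"grip":8.5,"dp":[-0.5,-8.9,8.4],"rotation":[0,0,0]},{"grip":8.5,"dp":[-0.6,-11.9,11.2],"rotation":[0,0,0]},{"grip":8.5,"dp":[-0.8,-14.9,14],"rotation":[0,0,0]}]'; done
python3 -m creep '[{"grip":8.5,"dp":[-0.2,-3,2.8],"rotation":[0,0,0]},{"grip":8.5,"dp":[-0.3,-6,5.6],"rotation":[0,0,0]},{"grip":8.5,"dp":[-0.5,-8.9,8.4],"rotation":[0,0,0]},{"grip":8.5,"dp":[-0.6,-11.9,11.2],"rotation":[0,0,0]},{"grip":8.5,"dp":[-0.8,-14.9,14],"rotation":[0,0,0]}]'
```

```text
time: 0.98
tool_pos: [0.3629, 0.2963, 0.2256]
tcp_rot: [0.191, 1.562, -0.191]
wrist_force: [0.2, 0.0, -0.4]
width: 0.996
time: 1.4
tool_pos: [0.4629, 0.1179, 0.2337]
tcp_rot: [0.191, 1.562, -0.191]
wrist_force: [-0.1, 0.7, 0.4]
width: 0.994
```

```bash
python3 -m creep '[{"grip":8.5,"dp":[-0.2,-3,2.8],"rotation":[-0.09,0,0]},{"grip":8.5,"dp":[-0.3,-6,5.6],"rotation":[-0.18,0,0]},{"grip":8.5,"dp":[-0.5,-8.9,8.4],"rotation":[-0.27,0,0]},{"grip":8.5,"dp":[-0.6,-11.9,11.2],"rotation":[-0.36,0,0]},{"grip":8.5,"dp":[-0.8,-14.5,13.5],"rotation":[-0.435,0,0]}]'
```

```text
time: 1.82
tool_pos: [0.5593, -0.0561, 0.2414]
tcp_rot: [-0.153, 1.566, 0.153]
wrist_force: [-0.5, -0.4, 0.2]
width: 0.993
```

```bash
python3 -m creep '[{"grip":4,"dp":[0,0,0],"rotation":[0,0,0]},{"grip":4,"dp":[0,0,0],"rotation":[0,0,0]},{"grip":4,"dp":[0,0,0],"rotation":[0,0,0]}]'; python3 - <<'E'
from h import *
from workcell import bot
print(bot.read_state()['q'])
c=bot.get_calibration("wrist"); p,d=bot.read_camera("wrist")
np.savez("w1.npz",p=p,d=d,**{k:np.array(v) for k,v in c.items()}); cv2.imwrite("pics/w1.png",p[:,:,::-1])
st=bot.read_state(); print(st['tool_pos'],cv2.Rodrigues(st['tcp_rot'])[0],st['q'])
E
```

```text
time: 2.07
tool_pos: [0.558, -0.0533, 0.2412]
tcp_rot: [-0.148, 1.567, 0.15]
wrist_force: [0.8, 0.2, -0.7]
width: 0.599
[-0.14    0.0303  1.812   0.0005  1.3008 -1.9005]
[ 0.5579 -0.0527  0.2413] [[-0.0012 -0.1898  0.9818]
 [ 0.0006  0.9818  0.1898]
 [-1.      0.0008 -0.0011]] [-0.1389  0.0297  1.8124  0.0004  1.3007 -1.9007]
```

View pics/w1.png

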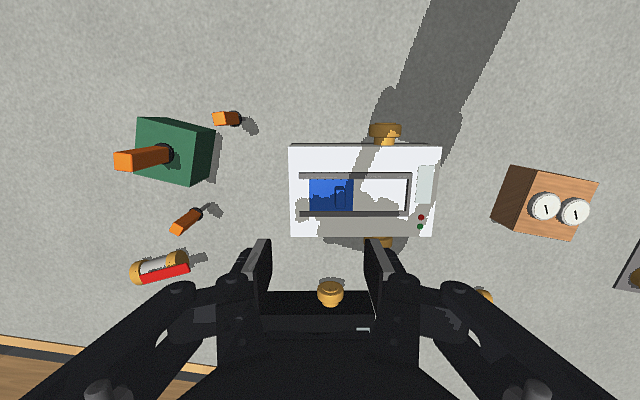

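```bash
cat > meas.py <<'E'
from h import *
def rect(P): 
    (c,s,a)=cv2.minAreaRect((P[:,:2]*1000).astype(np.float32)); return np.round([*c,*s,a],1)
def meas(s):
    P=s.cloud(); H,S,L=[s.hsv[...,i].astype(int) for i in range(3)]
    X,Y,Z=P[...,0],P[...,1],P[...,2]
    reg=(X>0.47)&(X<0.67)&(Y>-0.14)&(Y<0.14)&(s.d>0)
    m=cv2.morphologyEx((reg&(S<40)&(L>90)&(Z>0.056)&(Z<0.064)).astype(np.uint8),cv2.MORPH_OPEN,np.ones((3,3),np.uint8))>0
    q=P[m]; print('unit',rect(q),np.median(q[:,2]),len(q))
    b=reg&(H>105)&(H<125)&(S>130)
    q=P[b&(Z>0.082)]; 
    if len(q)>5: print('tab',rect(q),np.median(q[:,2]),len(q))
    q=P[b&(Z<0.069)&(Z>0.058)]; 
    if len(q)>5: print('plate',rect(q),np.median(q[:,2]))
    g=(H>60)&(H<90)&(S>80)&(X>0.4)&(X<0.7)&(Y<-0.1)&(Y>-0.4)
    q=P[g&(Z>0.063)&(Z<0.070)]; 
    if len(q)>5: print('stand',rect(q),np.median(q[:,2]))
    o=(H<16)&(S>150)&(L>50)&(X>0.4)&(X<0.7)&(Y<0)&(Y>-0.4)&(Z>0.06)
    k,lab,st,c=cv2.connectedComponentsWithStats(o.astype(np.uint8))
    for i in range(1,k):
        if st[i,4]>20:
            q=P[lab==i]; zt=np.percentile(q[:,2],95); t=q[q[:,2]>zt-.004]; print('pin',st[i],'top',rect(t),np.median(t[:,2]),len(t))
if __name__=="__main__":
    import sys; meas(V(sys.argv[1]))
E
for f in w1 scene0 side0; do echo $f; python3 meas.py $f.npz; done
python3 - <<'E'
from h import *
s=V("w1.npz"); print(s.C, s.proj([.558,-.053,.241]))
cv2.imwrite("pics/w1c.png",cv2.resize(s.p[100:250,100:460,::-1],None,fx=2.2,fy=2.2,interpolation=cv2.INTER_CUBIC))
E
```

```text
w1
unit [568.    8.4 120.5 190.6  11. ] 0.0589733377734627 10152
tab [563.4 -54.1  49.2 132.    3.9] 0.08572029979325335 302
plate [576.1 -32.1  41.9  55.6  10.6] 0.06441537831569877
stand [ 562.4 -242.    70.7   69.9   86.5] 0.06494222678292794
pin [215 111  22  15 165] top [ 495.3 -120.3   13.7  107.3   14. ] 0.10057897681368955 43
pin [ 113  146   56   26 1024] top [ 532.2 -157.2   20.2  200.    19.7] 0.1395086126791169 315
pin [169 212  29  24 336] top [ 566.  -141.8   15.1  214.8   49.7] 0.10112422712646518 124
scene0
unit [567.9   9.1 124.7 191.5  11.1] 0.06026641088305329 2083
tab [576.7 -18.7  11.8  18.8  74. ] 0.08567529002753271 33
plate [571.6 -35.7  42.9  61.1  10.9] 0.06582341716330575
stand [ 563.2 -238.7   69.9   68.4   84.8] 0.06601959110657862
pin [284 136  10  30 230] top [ 563.5 -238.7   19.2   17.2   46.8] 0.1403927743192272 31
pin [323 153   6  18  93] top [ 508.4 -165.2   12.8   12.    27.5] 0.10247240556098147 21
pin [269 165   7  20 110] top [ 640.9 -204.6   17.4   11.6   52.8] 0.10201679548476417 25
side0
unit [565.7   7.1 121.5 193.2  10.8] 0.060114524525682445 3497
tab [571.1 -24.8  23.7  11.7   6.7] 0.08578960019147475 70
plate [575.1 -32.9  41.4  54.6  12.7] 0.0654499343516401
stand [ 560.5 -243.4   71.    69.9   86.3] 0.06603512488565488
pin [369 286  11  19 145] top [ 639.5 -207.9   14.8   12.6   70.9] 0.10203736046970868 59
pin [290 302  11  21 158] top [ 505.1 -170.    12.7   13.7   24.7] 0.10250902913789495 62
pin [339 311  16  31 367] top [ 560.6 -243.5   18.3   17.6    2.8] 0.14056016001213983 126
[ 0.489  -0.0665  0.4043] [[317.5625 234.3975]]
```

View pics/w1c.png

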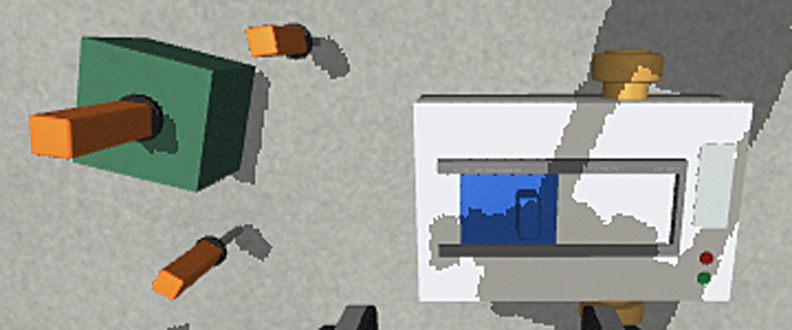

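```bash
python3 - <<'E'
from h import *
s=V("w1.npz");P=s.cloud(); H,S,L=[s.hsv[...,i].astype(int) for i in range(3)]
X,Y,Z=P[...,0],P[...,1],P[...,2]
b=(H>105)&(H<125)&(S>130)&(Z>.083)&(Z<.089)&(abs(X-.573)<.025)&(abs(Y+.022)<.03)
print('tab',b.sum(),cv2.minAreaRect((P[b][:,:2]*1000).astype(np.float32)),P[b].mean(0))
o=(H<16)&(S>150)&(Z>.137)&(Z<.144)&(Y<-.215)&(Y>-.27)&(abs(X-.56)<.03)
print('pin',o.sum(),cv2.minAreaRect((P[o][:,:2]*1000).astype(np.float32)),P[o].mean(0))
# bright top facet of handle in image: cast onto z=.141
m=((H<16)&(S>150)&(L>200)).astype(np.uint8); m[:, :105]=0; m[:,140:]=0
v,u=np.nonzero(m); print(len(u),u.min(),u.max(),v.min(),v.max(),cv2.minAreaRect((s.plane(np.c_[u,v],.141)[:,:2]*1000).astype(np.float32)))
w=V("side0.npz"); a=V("scene0.npz")
# triangulate tab top centre / pin top between wrist and side
pts={n:V(n) for n in []}
print(s.proj([[.5745,-.0225,.0865],[.5615,-.2415,.141]]))
E
```

```text
tab 190 ((573.6328735351562, -22.397964477539062), (23.597671508789062, 12.041044235229492), 11.305912017822266) [ 0.5735 -0.0228  0.0851]
pin 302 ((562.2421875, -241.59323120117188), (17.416292190551758, 18.68364715576172), 4.928979873657227) [ 0.5626 -0.2412  0.1395]
259 113 139 152 277 ((619.6220703125, -237.0030517578125), (132.5863037109375, 16.867298126220703), 3.9246747493743896)
[[339.8397 199.8772]
 [121.9201 161.1796]]
```

```bash
python3 -m creep '[{"grip":4,"dp":[1,1.4,1.1],"rotation":[0,0,0]},{"grip":4,"dp":[4,2.7,2.1],"rotation":[0,0,0]},{"grip":4,"dp":[8,2.7,2.1],"rotation":[0,0,0]},{"grip":4,"dp":[10.5,2.7,2.1],"rotation":[0,0,0]},{"grip":4,"dp":[10.5,2.7,2.1],"rotation":[0,0,0]}]' 40; python3 - <<'E'
from workcell import bot
print(bot.read_state()['tool_pos'])
E
```

```text
time: 2.53
tool_pos: [0.5681, -0.0205, 0.13]
tcp_rot: [-0.15, 1.578, 0.154]
wrist_force: [-1.7, 0.8, -1.3]
width: 0.472
[ 0.56808679 -0.02049593  0.12998311]
```

```bash
python3 -m creep '[{"grip":4,"dp":[0,0,0],"rotation":[0,0,0]},{"grip":4,"dp":[0,0,0],"rotation":[0,0,0]}]'; python3 - <<'E'
from h import *
from workcell import bot
st=bot.read_state(); R=cv2.Rodrigues(st['tcp_rot'])[0]
print(st['tool_pos'],R, R.T@(np.array([.5736,-.0224,.086])-st['tool_pos'])*100)
E
```

```text
time: 2.7
tool_pos: [0.575, -0.0222, 0.1386]
tcp_rot: [-0.151, 1.563, 0.151]
wrist_force: [0.7, -0.6, 0.5]
width: 0.472
[ 0.575  -0.0222  0.1386] [[ 0.0024 -0.1911  0.9816]
 [-0.0001  0.9816  0.1911]
 [-1.     -0.0006  0.0023]] [ 5.2637  0.0053 -0.1539]
```

```bash
python3 -m creep '[{"grip":4,"dp":[2.2,0,-0.1],"rotation":[0,0,0]},{"grip":4,"dp":[4.2,0,-0.1],"rotation":[0,0,0]},{"grip":4,"dp":[5.2,0,-0.1],"rotation":[0,0,0]},{"grip":4,"dp":[5.2,0,-0.1],"rotation":[0,0,0]},{"grip":4,"dp":[5.2,0,-0.1],"rotation":[0,0,0]}]' 40
python3 -m creep '[{"grip":0.6,"dp":[0,0,0],"rotation":[0,0,0]},{"grip":0.6,"dp":[0,0,0],"rotation":[0,0,0]},{"grip":0.6,"dp":[0,0,0],"rotation":[0,0,0]},{"grip":0.6,"dp":[0,0,0],"rotation":[0,0,0]},{"grip":0.6,"dp":[0,0,0],"rotation":[0,0,0]}]' 40; python3 - <<'E'
from h import *
from workcell import bot
c=bot.get_calibration("wrist"); s=V(live="wrist"); cv2.imwrite("pics/w2.png",s.p[:,:,::-1])
st=bot.read_state(); print(st['tool_pos'],st['width'],st['wrist_force'])
E
```

```text
time: 3.12
tool_pos: [0.5739, -0.0232, 0.0862]
tcp_rot: [-0.15, 1.564, 0.15]
wrist_force: [-0.1, 0.6, -0.0]
width: 0.469
time: 3.53
tool_pos: [0.5735, -0.0232, 0.0854]
tcp_rot: [-0.15, 1.565, 0.15]
wrist_force: [0.0, 0.2, -0.3]
width: 0.072
[ 0.5733 -0.0232  0.0851] 0.06748282155046977 [-0.2414  0.5191 -0.1006]
```

View pics/w2.png

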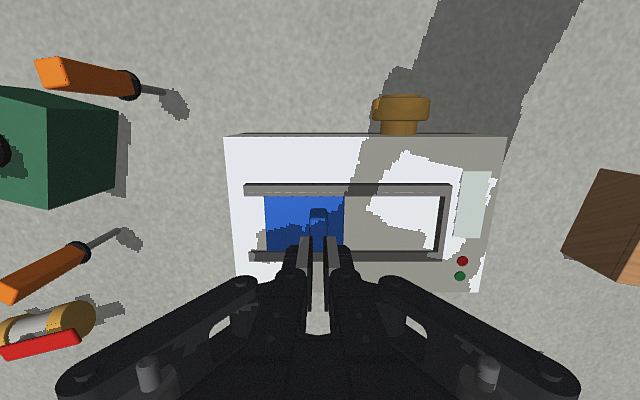

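```bash
python3 - <<'E'
from h import *
a=V(live="scene"); b=V(live="side")
im=np.hstack([cv2.resize(a.p[130:280,280:440],None,fx=2.5,fy=2.5,interpolation=2),cv2.resize(b.p[160:310,210:370],None,fx=2.5,fy=2.5,interpolation=2)])
cv2.imwrite("pics/s2.png",im[:,:,::-1]); s=V(live="wrist"); np.savez("sw.npz",p=s.p)
print(s.proj([[.5735,-.0232,.0854],[.5735,-.0232,.0714],[.5736,-.0224,.0865],[.5628,-.0244,.0865],[.5844,-.0204,.0865]]))
cv2.imwrite("pics/w2c.png",cv2.resize(s.p[170:300,220:420,::-1],None,fx=4,fy=4,interpolation=2))
P=s.cloud(); print(P[212,318],P[228,318],P[245,332],P[245,303])
E
```

```text
[[316.9384 235.334 ]
 [316.9758 227.0803]
 [318.149  236.4026]
 [318.3148 220.063 ]
 [317.9889 252.1737]]
[ 0.5618 -0.0248  0.0741] [ 0.5682 -0.0235  0.086 ] [ 0.5621 -0.0176  0.1206] [ 0.5658 -0.0319  0.1187]
```

View pics/s2.png

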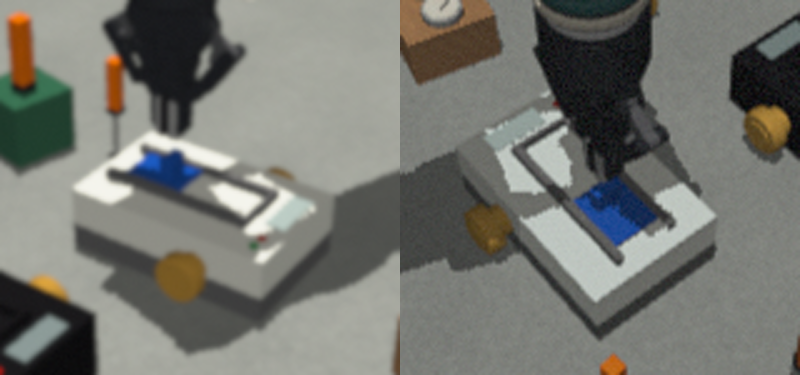

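View pics/w2c.png

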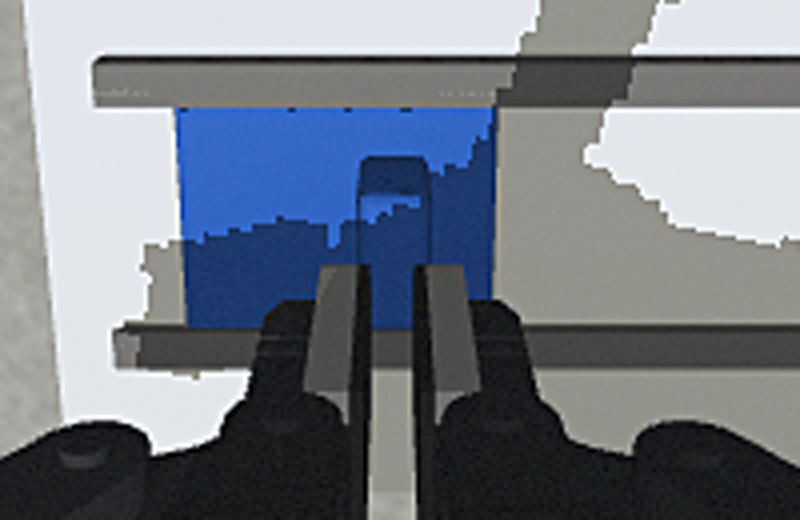

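```bash
python3 - <<'E'
from h import *
from workcell import bot
st=bot.read_state(); print(st)
for n in ["scene","side","wrist"]:
    s=V(live=n); P=s.cloud(); L=s.p.max(2)
    m=(L<110)&(abs(P[...,0]-.57)<.05)&(abs(P[...,1]+.02)<.05)&(P[...,2]>.075)&(P[...,2]<.25)&(s.hsv[...,1]<120)
    k,lab,q,c=cv2.connectedComponentsWithStats(m.astype(np.uint8)); i=1+np.argmax(q[1:,4]);m=lab==i
    z=P[m][:,2]; print(n,np.percentile(z,[0,.5,2,5,10]),'low pts',P[m&(P[...,2]<np.percentile(z,3))].mean(0))
E
```

```text
{'time': 3.7333, 'q': array([-0.0838,  0.1838,  1.9454, -0.    ,  1.0124, -1.8457]), 'joint_vel': array([ 0.0006,  0.0035,  0.0025,  0.0011, -0.0013,  0.0017]), 'joint_torque': array([ -0.0021, -42.995 , -32.6478,  -0.0003,  -0.0014,   0.0001]), 'tool_pos': array([ 0.5731, -0.0231,  0.0848]), 'tcp_rot': array([-0.1501,  1.5656,  0.1501]), 'wrist_force': array([ 0.4739, -0.529 , -0.2652]), 'torque': array([-0.0726,  0.0382,  0.0089]), 'width': 0.06955670281690447}
scene [0.1085 0.1147 0.1192 0.1272 0.1404] low pts [ 0.5797 -0.0167  0.1174]
side [0.0848 0.112  0.1163 0.1237 0.1376] low pts [ 0.5662 -0.0292  0.114 ]
wrist [0.108  0.1144 0.1277 0.1471 0.1569] low pts [ 0.566  -0.0243  0.1231]
```

The fingers closed on nothing. By depth in all three views the fingertips stand at z≈0.11, about 25 mm above the reported TCP height instead of 14 mm below it. I'll open, go lower using vision, and recheck.

```bash
python3 -m creep '[{"grip":4,"dp":[0,0,0],"rotation":[0,0,0]},{"grip":4,"dp":[0,0,0],"rotation":[0,0,0]},{"grip":4,"dp":[0,0,0],"rotation":[0,0,0]},{"grip":4,"dp":[0.5,0,0],"rotation":[0,0,0]},{"grip":4,"dp":[1,0,0],"rotation":[0,0,0]}]' 40
python3 -m creep '[{"grip":4,"dp":[0.5,0,0],"rotation":[0,0,0]},{"grip":4,"dp":[1,0,0],"rotation":[0,0,0]},{"grip":4,"dp":[1.5,0,0],"rotation":[0,0,0]},{"grip":4,"dp":[1.5,0,0],"rotation":[0,0,0]}]' 40
cat > tips.py <<'E'
from h import *
from workcell import bot
st=bot.read_state(); print(st['time'],st['tool_pos'],st['width'],st['wrist_force'])
T=st['tool_pos']; ims=[]
for n in ["scene","side"]:
    s=V(live=n); P=s.cloud(); L=s.p.max(2)
    m=(L<110)&(abs(P[...,0]-T[0])<.06)&(abs(P[...,1]-T[1])<.06)&(P[...,2]>.07)&(P[...,2]<.25)&(s.hsv[...,1]<120)
    k,lab,q,c=cv2.connectedComponentsWithStats(m.astype(np.uint8)); i=1+np.argmax(q[1:,4]);m=lab==i
    z=P[m][:,2]; print(n,np.percentile(z,[0,.5,2,5]),'low',P[m&(P[...,2]<np.percentile(z,3))].mean(0))
    u,v=s.proj(T)[0].astype(int); u=min(max(u,80),560); v=min(max(v,75),325)
    ims.append(cv2.resize(s.p[v-75:v+75,u-80:u+80],None,fx=2.5,fy=2.5,interpolation=2))
import sys; cv2.imwrite(sys.argv[1],np.hstack(ims)[:,:,::-1])
E
python3 tips.py pics/s3.png
```

```text
time: 4.3
tool_pos: [0.5735, -0.0231, 0.0748]
tcp_rot: [-0.15, 1.565, 0.15]
wrist_force: [0.1, -0.1, -0.7]
width: 0.468
time: 4.63
tool_pos: [0.5718, -0.023, 0.058]
tcp_rot: [-0.15, 1.568, 0.151]
wrist_force: [-0.6, 0.4, 0.2]
width: 0.473
4.6333 [ 0.5718 -0.023   0.058 ] 0.47296232448027614 [-0.5685  0.3578  0.177 ]
scene [0.0808 0.0864 0.0936 0.1028] low [ 0.5772 -0.0155  0.0909]
side [0.0703 0.0839 0.0903 0.0993] low [ 0.5661 -0.0173  0.0876]
```

View pics/s3.png

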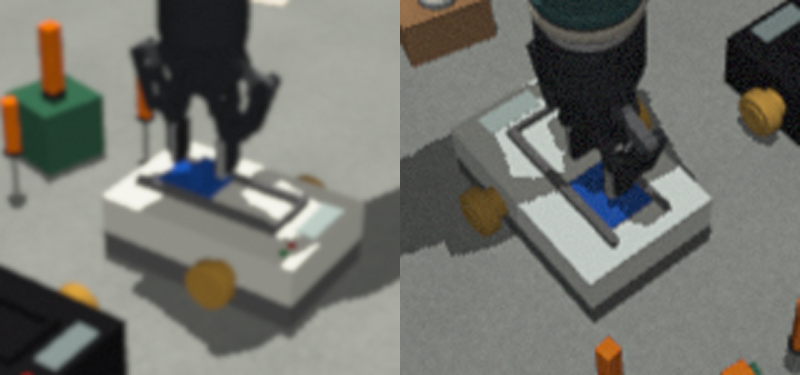

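```bash
python3 -m creep '[{"grip":4,"dp":[0.4,0,0.1],"rotation":[0,0,0]},{"grip":4,"dp":[0.8,0,0.1],"rotation":[0,0,0]},{"grip":4,"dp":[0.8,0,0.1],"rotation":[0,0,0]},{"grip":0.6,"dp":[0.8,0,0.1],"rotation":[0,0,0]},{"grip":0.6,"dp":[0.8,0,0.1],"rotation":[0,0,0]}]' 40
python3 -m creep '[{"grip":0.6,"dp":[0,0,0],"rotation":[0,0,0]},{"grip":0.6,"dp":[0,0,0],"rotation":[0,0,0]},{"grip":0.6,"dp":[0,0,0],"rotation":[0,0,0]}]' 40
python3 tips.py pics/s4.png
```

```text
time: 5.15
tool_pos: [0.5741, -0.0229, 0.0518]
tcp_rot: [-0.15, 1.566, 0.15]
wrist_force: [0.4, -0.1, 0.1]
width: 0.197
time: 5.4
tool_pos: [0.5742, -0.0229, 0.052]
tcp_rot: [-0.15, 1.565, 0.15]
wrist_force: [0.7, 0.0, 0.7]
width: 0.128
5.4 [ 0.5742 -0.0229  0.052 ] 0.128361260749632 [0.7437 0.042  0.663 ]
scene [0.0741 0.0812 0.0884 0.099 ] low [ 0.5809 -0.0157  0.0853]
side [0.0743 0.0812 0.0902 0.105 ] low [ 0.5671 -0.032   0.0874]
```

View pics/s4.png

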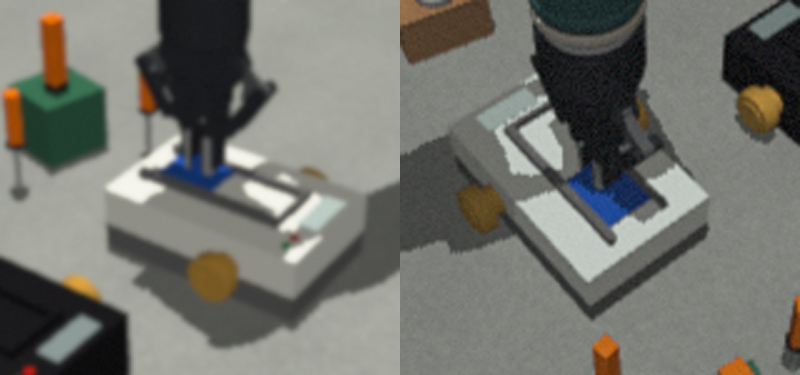

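The fingers stopped at about 11 mm on the 12 mm tab, so it is held. Now I'll slide it along tool +y.

```bash
python3 -m creep '[{"grip":0.6,"dp":[0,0.8,0],"rotation":[0,0,0]},{"grip":0.6,"dp":[0,1.8,0],"rotation":[0,0,0]},{"grip":0.6,"dp":[0,2.8,0],"rotation":[0,0,0]},{"grip":0.6,"dp":[0,3.8,0],"rotation":[0,0,0]},{"grip":0.6,"dp":[0,4.6,0],"rotation":[0,0,0]}]' 40
python3 -m creep '[{"grip":0.6,"dp":[0,0.6,0],"rotation":[0,0,0]},{"grip":0.6,"dp":[0,1.2,0],"rotation":[0,0,0]},{"grip":0.6,"dp":[0,1.6,0],"rotation":[0,0,0]},{"grip":0.6,"dp":[0,1.7,0],"rotation":[0,0,0]},{"grip":0.6,"dp":[0,1.7,0],"rotation":[0,0,0]}]' 40
python3 tips.py pics/s5.png
```

```text
time: 5.92
tool_pos: [0.5652, 0.0236, 0.052]
tcp_rot: [-0.151, 1.565, 0.151]
wrist_force: [-0.9, -2.8, 2.5]
width: 0.123
time: 6.33
tool_pos: [0.5625, 0.0376, 0.052]
tcp_rot: [-0.154, 1.565, 0.149]
wrist_force: [0.9, -8.6, 2.6]
width: 0.129
6.3333 [0.5625 0.0376 0.052 ] 0.1293157684584309 [ 0.906  -8.5792  2.6217]
scene [0.0706 0.0804 0.0879 0.0992] low [0.5688 0.0444 0.0853]
side [0.0701 0.0808 0.0906 0.1041] low [0.5561 0.0285 0.0869]
```

View pics/s5.png

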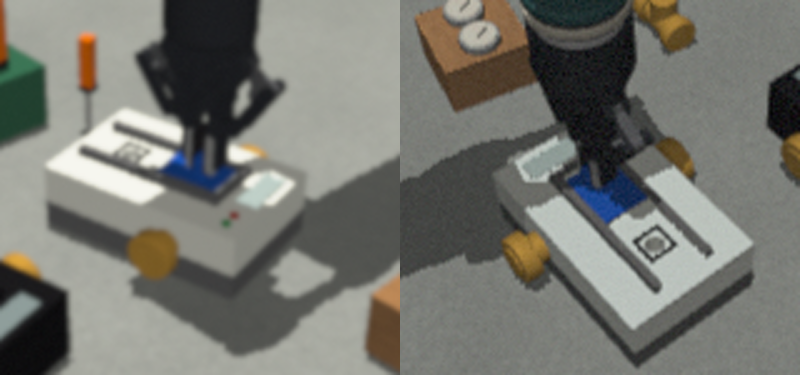

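The shutter is at its stop: travel was about 61.6 mm, the reaction force is 8.6 N, and the aperture is uncovered. Release and rise.

```bash
python3 -m creep '[{"grip":4,"dp":[0,0,0],"rotation":[0,0,0]},{"grip":4,"dp":[0,0,0],"rotation":[0,0,0]},{"grip":4,"dp":[0,-0.1,0],"rotation":[0,0,0]},{"grip":4,"dp":[-1,-0.1,0],"rotation":[0,0,0]},{"grip":4,"dp":[-4,-0.1,0],"rotation":[0,0,0]}]' 40
python3 -m creep '[{"grip":4,"dp":[-4,0,-0],"rotation":[0,0,0]},{"grip":4,"dp":[-8,-1,0],"rotation":[0,0,0]},{"grip":4,"dp":[-12,-4,0],"rotation":[0,0,0]},{"grip":4,"dp":[-14,-7,0],"rotation":[0,0,0]},{"grip":4,"dp":[-14,-10,0],"rotation":[0,0,0]}]' 40
python3 -m creep '[{"grip":4,"dp":[0,-1,0],"rotation":[0,0,0]},{"grip":4,"dp":[0,-1,0],"rotation":[0,0,0]},{"grip":4,"dp":[0,-1,0],"rotation":[0,0,0]}]' 40
python3 - <<'E'
from h import *
from workcell import bot
st=bot.read_state(); print(st)
c=bot.get_calibration("wrist"); p,d=bot.read_camera("wrist")
np.savez("w3.npz",p=p,d=d,**{k:np.array(v) for k,v in c.items()}); cv2.imwrite("pics/w3.png",p[:,:,::-1])
E
python3 meas.py w3.npz
```

```text
time: 6.85
tool_pos: [0.5578, 0.0382, 0.0876]
tcp_rot: [-0.149, 1.576, 0.151]
wrist_force: [-1.0, -0.1, -1.6]
width: 0.471
time: 7.27
tool_pos: [0.5855, -0.0609, 0.2407]
tcp_rot: [-0.154, 1.553, 0.149]
wrist_force: [1.3, -0.6, 1.2]
width: 0.464
time: 7.52
tool_pos: [0.5826, -0.0697, 0.2313]
tcp_rot: [-0.148, 1.567, 0.15]
wrist_force: [-0.9, -0.2, -0.4]
width: 0.465
{'time': 7.5167, 'q': array([-0.1622,  0.0862,  1.7713,  0.0011,  1.2858, -1.9231]), 'joint_vel': array([ 0.0285,  0.0038,  0.0207,  0.0034, -0.0003,  0.0002]), 'joint_torque': array([ -0.9784, -42.4152, -37.8836,  -0.1288,  -0.0647,  -0.0333]), 'tool_pos': array([ 0.5826, -0.0697,  0.2313]), 'tcp_rot': array([-0.1479,  1.567 ,  0.1502]), 'wrist_force': array([-0.9141, -0.2415, -0.3771]), 'torque': array([-0.0359, -0.0372,  0.0159]), 'width': 0.4647256175896931}
unit [567.9   8.5 120.  190.6  11. ] 0.0590063933685947 10987
tab [576.2 -45.4  28.6 180.8  11.5] 0.0857643367474617 322
plate [566.2  15.7  41.8  80.7  10.9] 0.06447580589381952
stand [ 562.4 -242.1   70.9   69.7   86.4] 0.06495351212968953
pin [229  89  23  17 178] top [ 506.7 -128.    14.7   89.7    0.7] 0.10090076022273053 48
pin [124 128  56  23 997] top [ 543.6 -165.8   18.6  175.    13.9] 0.1395759053443372 310
pin [180 198  29  25 339] top [ 578.1 -150.    14.7  185.4   48.5] 0.10135281005174646 123
```

View pics/w3.png

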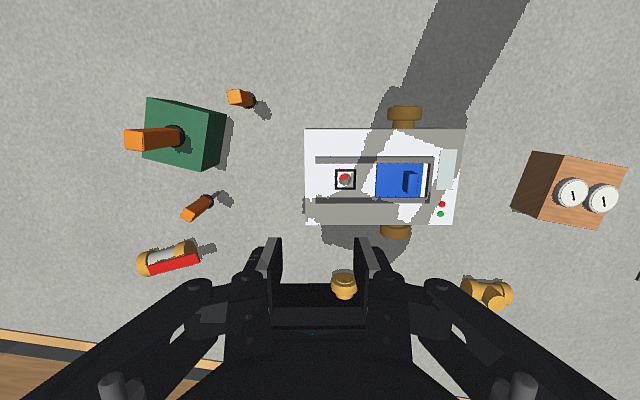

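```bash
python3 - <<'E'
from h import *
s=V("w3.npz");P=s.cloud(); H,S,L=[s.hsv[...,i].astype(int) for i in range(3)]
X,Y,Z=P[...,0],P[...,1],P[...,2]
b=((H>105)&(H<125)&(S>130)&(abs(Z-.0645)<.003)&(abs(X-.565)<.05)&(abs(Y-.02)<.05)).astype(np.uint8); b=cv2.erode(b,np.ones((2,2)))>0
r=cv2.minAreaRect((P[b][:,:2]*1000).astype(np.float32)); print('plate',r)
y=np.array([-np.sin(np.radians(10.95)),np.cos(np.radians(10.95))]); x=np.array([y[1],-y[0]])
c=np.array([.5675,.0083]); q=P[b][:,:2]-c; print('plate along y',np.percentile(q@y,[.5,99.5]),'x',np.percentile(q@x,[.5,99.5]))
# aperture: dark square outline
sub=s.p[160:200,325:365]; cv2.imwrite("pics/ap.png",cv2.resize(sub[:,:,::-1],None,fx=12,fy=12,interpolation=0))
m=(s.p.max(2)<70); m[:160]=0;m[200:]=0;m[:,:325]=0;m[:,368:]=0
v,u=np.nonzero(m); w=s.plane(np.c_[u,v],.060); k=(abs((w[:,:2]-c)@x)<.019); w=w[k]; r=cv2.minAreaRect((w[:,:2]*1000).astype(np.float32)); print('square',r)
print('aperture expected',c-.045*y, s.proj([*(c-.045*y),.06]))
E
```

```text
plate ((565.091552734375, 28.332443237304688), (39.186004638671875, 54.823577880859375), 11.066998481750488)
plate along y [-0.0069  0.0469] x [-0.018   0.0209]
square ((576.2439575195312, -35.851707458496094), (25.479623794555664, 24.834001541137695), 11.925155639648438)
aperture expected [ 0.576  -0.0359] [[345.1049 178.946 ]]
```

View pics/ap.png

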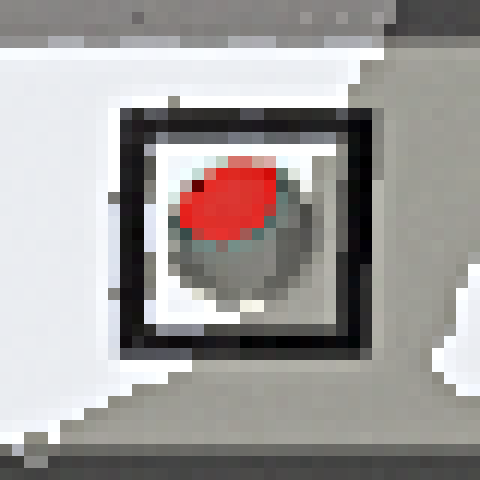

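```bash
python3 - <<'E'
from h import *
for f in ["w1","w3"]:
    s=V(f+".npz");P=s.cloud(); H,S,L=[s.hsv[...,i].astype(int) for i in range(3)]
    X,Y,Z=P[...,0],P[...,1],P[...,2]
    o=(H<16)&(S>150)&(abs(Z-.140)<.003)&(abs(Y+.2415)<.02)&(abs(X-.562)<.02)
    print(o.sum(),cv2.minAreaRect((P[o][:,:2]*1000).astype(np.float32)),P[o].mean(0))
    u,v=[(113,145),(124,128)][f=="w3"]
    cv2.imwrite(f"pics/{f}pin.png",cv2.resize(s.p[v-8:v+32,u-8:u+72,::-1],None,fx=8,fy=8,interpolation=0))
E
```

```text
302 ((562.2421875, -241.59323120117188), (17.416292190551758, 18.68364715576172), 4.928979873657227) [ 0.5626 -0.2412  0.1395]
296 ((562.3767700195312, -241.90138244628906), (17.595394134521484, 18.271886825561523), 3.808871030807495) [ 0.5628 -0.2415  0.1395]
```

View pics/w3pin.png

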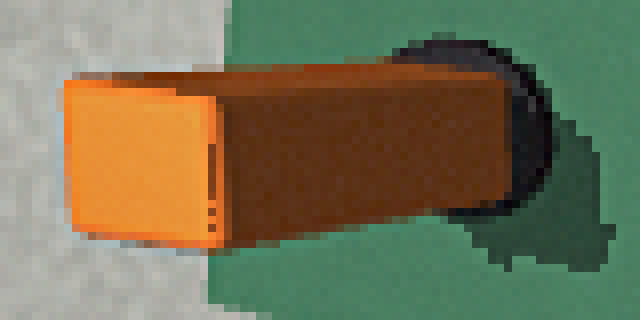

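```bash
python3 -m creep '[{"grip":5,"dp":[0,-3.8,-1.2],"rotation":[0.05,0,0]},{"grip":5,"dp":[1,-7.6,-2.4],"rotation":[0.11,0,0]},{"grip":5,"dp":[3,-11.2,-3.6],"rotation":[0.11,0,0]},{"grip":5,"dp":[5,-14.4,-4.8],"rotation":[0.11,0,0]},{"grip":5,"dp":[6.5,-16.5,-5.3],"rotation":[0.11,0,0]}]' 40
python3 -m creep '[{"grip":5,"dp":[0,0,0],"rotation":[0,0,0]},{"grip":5,"dp":[0,0,0],"rotation":[0,0,0]},{"grip":5,"dp":[0,0,0],"rotation":[0,0,0]}]' 40
python3 - <<'E'
from h import *
from workcell import bot
st=bot.read_state(); R=cv2.Rodrigues(st['tcp_rot'])[0]
print(st['tool_pos'],R, R.T@(np.array([.5623,-.2417,.075])-st['tool_pos'])*100)
E
python3 tips.py pics/s6.png
```

```text
time: 7.98
tool_pos: [0.5606, -0.2426, 0.1642]
tcp_rot: [-0.063, 1.573, 0.065]
wrist_force: [1.0, 0.5, -0.2]
width: 0.586
time: 8.23
tool_pos: [0.5627, -0.2403, 0.1665]
tcp_rot: [-0.063, 1.571, 0.066]
wrist_force: [-0.0, -0.7, 0.6]
width: 0.587
[ 0.5627 -0.2403  0.1665] [[-0.0008 -0.0821  0.9966]
 [ 0.0014  0.9966  0.0821]
 [-1.      0.0015 -0.0006]] [ 9.1459 -0.1508 -0.0428]
8.2333 [ 0.5627 -0.2403  0.1665] 0.5866557450738165 [-0.0039 -0.7143  0.6482]
scene [0.1929 0.1941 0.1949 0.1974] low [ 0.5666 -0.2647  0.1946]
side [0.1927 0.1933 0.1987 0.2011] low [ 0.5574 -0.2731  0.1962]
```

View pics/s6.png

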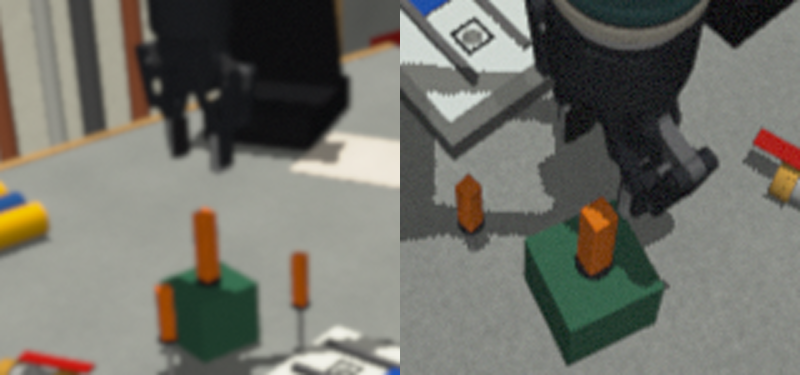

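```bash
python3 -m creep '[{"grip":5,"dp":[2,-0.1,0],"rotation":[0,0,0]},{"grip":5,"dp":[4,-0.1,0],"rotation":[0,0,0]},{"grip":5,"dp":[6,-0.1,0],"rotation":[0,0,0]},{"grip":5,"dp":[8,-0.1,0],"rotation":[0,0,0]},{"grip":5,"dp":[9.1,-0.1,0],"rotation":[0,0,0]}]' 60
python3 -m creep '[{"grip":5,"dp":[0,0,0],"rotation":[0,0,0]},{"grip":5,"dp":[0,0,0],"rotation":[0,0,0]}]' 60
python3 tips.py pics/s7.png
```

```text
time: 8.75
tool_pos: [0.5624, -0.2412, 0.0745]
tcp_rot: [-0.065, 1.571, 0.066]
wrist_force: [-0.7, -0.3, -0.4]
width: 0.589
time: 8.92
tool_pos: [0.5629, -0.2422, 0.0761]
tcp_rot: [-0.065, 1.57, 0.065]
wrist_force: [0.5, -0.8, -0.2]
width: 0.586
8.9167 [ 0.5629 -0.2422  0.0761] 0.5863845007863432 [ 0.5231 -0.8434 -0.1519]
scene [0.1022 0.1051 0.1099 0.1183] low [ 0.5682 -0.2366  0.1083]
side [0.0703 0.071  0.1059 0.1141] low [ 0.5603 -0.2404  0.0934]
```

View pics/s7.png

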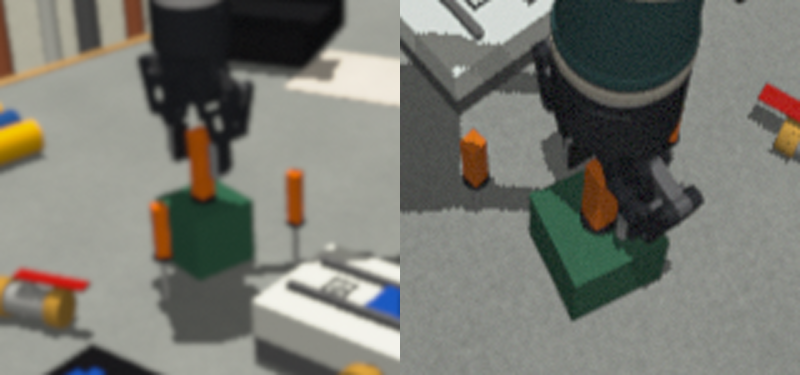

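```bash
python3 -m creep '[{"grip":1,"dp":[0.3,0,0],"rotation":[0,0,0]},{"grip":1,"dp":[0.3,0,0],"rotation":[0,0,0]},{"grip":1,"dp":[0.3,0,0],"rotation":[0,0,0]},{"grip":1,"dp":[0.3,0,0],"rotation":[0,0,0]},{"grip":1,"dp":[0.3,0,0],"rotation":[0,0,0]}]' 60
python3 -m creep '[{"grip":1,"dp":[0,0,0],"rotation":[0,0,0]},{"grip":1,"dp":[0,0,0],"rotation":[0,0,0]},{"grip":1,"dp":[0,0,0],"rotation":[0,0,0]}]' 60
python3 tips.py pics/s8.png
```

```text
time: 9.43
tool_pos: [0.5632, -0.2435, 0.0737]
tcp_rot: [-0.064, 1.569, 0.063]
wrist_force: [-0.5, 0.6, 4.7]
width: 0.203
time: 9.68
tool_pos: [0.5632, -0.2435, 0.0737]
tcp_rot: [-0.064, 1.569, 0.063]
wrist_force: [-0.6, -0.2, 5.7]
width: 0.202
9.6833 [ 0.5632 -0.2435  0.0737] 0.20198669039770178 [-0.6153 -0.2236  5.7208]
scene [0.0967 0.103  0.1082 0.119 ] low [ 0.569  -0.2317  0.1057]
side [0.0702 0.0989 0.1083 0.1211] low [ 0.5555 -0.2526  0.1014]
```

View pics/s8.png

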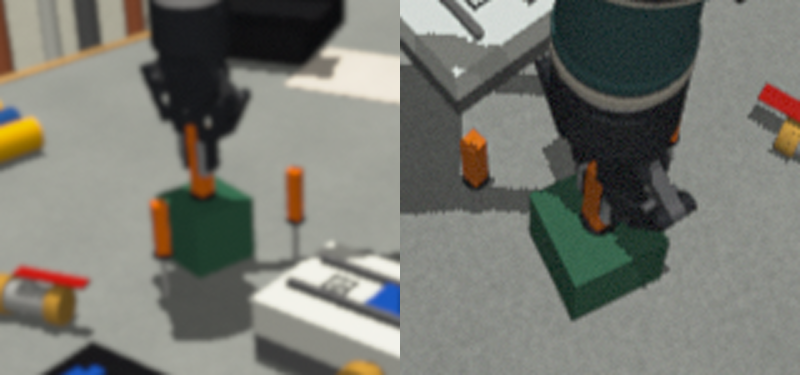

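Pin gripped (about 17 mm opening). Lift straight up.

```bash
python3 -m creep '[{"grip":1,"dp":[-1.5,0,0],"rotation":[0,0,0]},{"grip":1,"dp":[-3.5,0,0],"rotation":[0,0,0]},{"grip":1,"dp":[-5.5,0,0],"rotation":[0,0,0]},{"grip":1,"dp":[-7.5,0,0],"rotation":[0,0,0]},{"grip":1,"dp":[-9,0,0],"rotation":[0,0,0]}]' 60
python3 -m creep '[{"grip":1,"dp":[0,0,0],"rotation":[0,0,0]},{"grip":1,"dp":[0,0,0],"rotation":[0,0,0]}]' 60
python3 tips.py pics/s9.png
```

```text
time: 10.2
tool_pos: [0.5627, -0.2432, 0.1637]
tcp_rot: [-0.064, 1.57, 0.064]
wrist_force: [0.3, -0.0, -0.2]
width: 0.199
time: 10.37
tool_pos: [0.563, -0.2433, 0.1631]
tcp_rot: [-0.064, 1.569, 0.063]
wrist_force: [-0.4, -0.4, -1.3]
width: 0.198
10.3667 [ 0.563  -0.2433  0.1631] 0.1976704494398806 [-0.4292 -0.4314 -1.3032]
scene [0.1858 0.1881 0.191  0.1941] low [ 0.569  -0.2326  0.1898]
side [0.0942 0.0963 0.1017 0.1137] low [ 0.5578 -0.2454  0.0999]
```

View pics/s9.png

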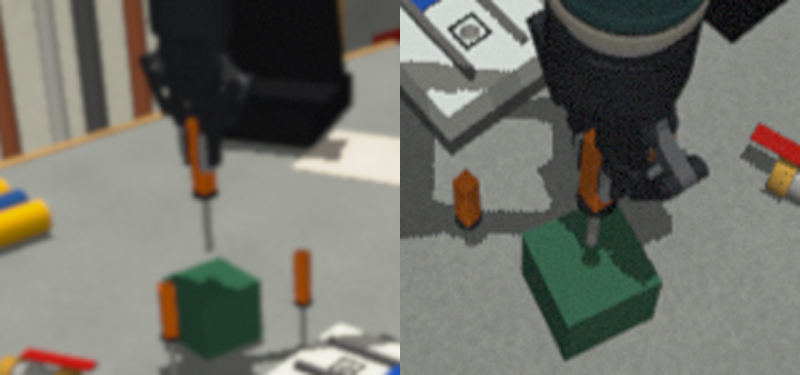

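```bash
cat > rod.py <<'E'
import sys
from h import *
from workcell import bot
st=bot.read_state(); T=st['tool_pos']; R=cv2.Rodrigues(st['tcp_rot'])[0]; print(st['time'],T,st['width'],st['wrist_force'])
ims=[]
for n in ["scene","side"]:
    c=bot.get_calibration(n); p,d=bot.read_camera(n); np.savez(f"{n}R.npz",p=p,d=d,**{k:np.array(v) for k,v in c.items()})
    s=V(f"{n}R.npz"); g=s.proj(T+[0,0,-.04])[0].astype(int); x0,y0=g[0]-30,g[1]-35; print(n,'crop origin',x0,y0,'scale 6')
    ims.append(cv2.resize(p[y0:y0+70,x0:x0+60],None,fx=6,fy=6,interpolation=cv2.INTER_NEAREST))
cv2.imwrite(sys.argv[1],np.hstack(ims)[:,:,::-1])
E
python3 rod.py pics/r1.png
```

```text
10.4667 [ 0.5616 -0.2426  0.1609] 0.19996769296364078 [-0.4897  0.0999 -1.8931]
scene crop origin 257 109 scale 6
side crop origin 317 287 scale 6
```

View pics/r1.png

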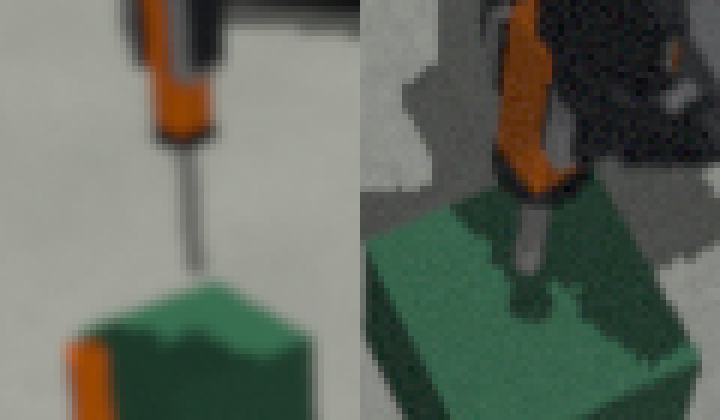

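```bash
python3 - <<'E'
from h import *
a=V("sceneR.npz");b=V("sideR.npz")
t,e1=tri(a,(289.7,153.8),b,(345.3,331.5)); u,e2=tri(a,(287.9,133.2),b,(346.3,321.2)); print(t,e1,u,e2,u-t)
T=np.array([.5616,-.2426,.1609]); print(t-T)
# reference: vertical line through tip
for s in (a,b): print(s.proj([t,t+[0,0,.057]]))
E
```

```text
[ 0.5577 -0.244   0.0933] 0.002340800082516714 [ 0.5539 -0.2495  0.1453] 0.0009873254481938935 [-0.0038 -0.0054  0.052 ]
[-0.0039 -0.0014 -0.0676]
[[289.2236 153.8274]
 [287.7343 132.4095]]
[[344.5832 331.4027]
 [346.4357 315.6806]]
```

```bash
python3 -m creep '[{"grip":1,"dp":[0,2,0.3],"rotation":[0,0,0]},{"grip":1,"dp":[0,6,1],"rotation":[0,0,0]},{"grip":1,"dp":[0,10,1.6],"rotation":[0,0,0]},{"grip":1,"dp":[0,14,2.2],"rotation":[0,0,0]},{"grip":1,"dp":[0,17.5,2.8],"rotation":[0,0,0]}]' 60
python3 -m creep '[{"grip":1,"dp":[0,2,0.3],"rotation":[0,0,0]},{"grip":1,"dp":[0,3.1,0.4],"rotation":[0,0,0]},{"grip":1,"dp":[0,3.1,0.4],"rotation":[0,0,0]},{"grip":1,"dp":[0,3.1,0.4],"rotation":[0,0,0]},{"grip":1,"dp":[0,3.1,0.4],"rotation":[0,0,0]}]' 60
python3 rod.py pics/r2.png
```

```text
time: 10.98
tool_pos: [0.5752, -0.0643, 0.1612]
tcp_rot: [-0.063, 1.572, 0.064]
wrist_force: [-1.3, -0.1, -1.5]
width: 0.203
time: 11.4
tool_pos: [0.5776, -0.0365, 0.1623]
tcp_rot: [-0.064, 1.571, 0.063]
wrist_force: [-1.1, -0.2, -0.6]
width: 0.201
11.4 [ 0.5776 -0.0365  0.1623] 0.20094013420876844 [-1.1108 -0.2249 -0.5524]
scene crop origin 312 140 scale 6
side crop origin 266 191 scale 6
```

View pics/r2.png

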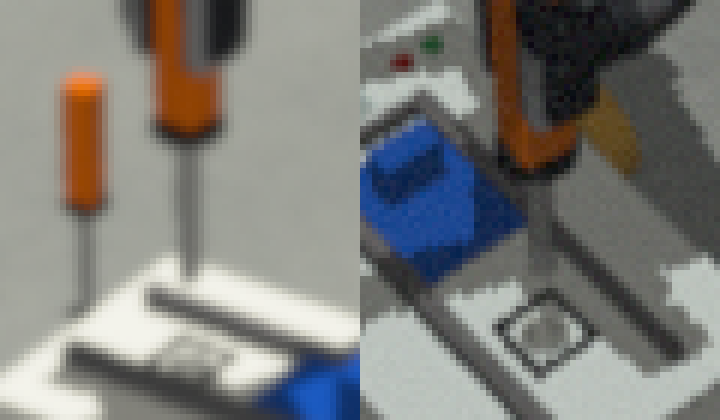

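```bash
cat > rel.py <<'E'
import sys
from h import *
a=V("sceneR.npz");b=V("sideR.npz")
v=[float(x) for x in sys.argv[1:9]]
t,e=tri(a,v[:2],b,v[2:4]); m,f=tri(a,v[4:6],b,v[6:8]); print('tip',t,e,'ap',m,f,'ap-tip',m-t)
for s,k,l in((a,v[:2],v[4:6]),(b,v[2:4],v[6:8])):
    print('plane-cast ap',s.plane(l,.06)[0],'tip at tri z',s.plane(k,t[2])[0],'diff',(s.plane(l,.06)-s.plane(k,t[2]))[0])
E
python3 rel.py 343.5 186.8 296.3 238.5 344.3 199.3 297.3 246.2
```

```text
tip [ 0.5728 -0.0394  0.0911] 0.002122880340593211 ap [ 0.5744 -0.0365  0.0609] 0.003801820980708688 ap-tip [ 0.0016  0.0029 -0.0302]
plane-cast ap [ 0.5715 -0.0367  0.06  ] tip at tri z [ 0.5718 -0.0389  0.0911] diff [-0.0003  0.0022 -0.0311]
plane-cast ap [ 0.5761 -0.0373  0.06  ] tip at tri z [ 0.5736 -0.0401  0.0911] diff [ 0.0024  0.0029 -0.0311]
```

```bash
python3 -m creep '[{"grip":1,"dp":[0,0.25,0.15],"rotation":[0,0,0]},{"grip":1,"dp":[1,0.25,0.15],"rotation":[0,0,0]},{"grip":1,"dp":[2.2,0.25,0.15],"rotation":[0,0,0]},{"grip":1,"dp":[2.2,0.25,0.15],"rotation":[0,0,0]},{"grip":1,"dp":[2.2,0.25,0.15],"rotation":[0,0,0]}]' 60
python3 rod.py pics/r3.png
```

```text
time: 11.92
tool_pos: [0.5775, -0.0327, 0.1386]
tcp_rot: [-0.063, 1.574, 0.064]
wrist_force: [-0.8, 0.0, -0.4]
width: 0.2
11.9167 [ 0.5775 -0.0327  0.1386] 0.19996783281885552 [-0.7928  0.015  -0.3673]
scene crop origin 313 150 scale 6
side crop origin 266 197 scale 6
```

View pics/r3.png

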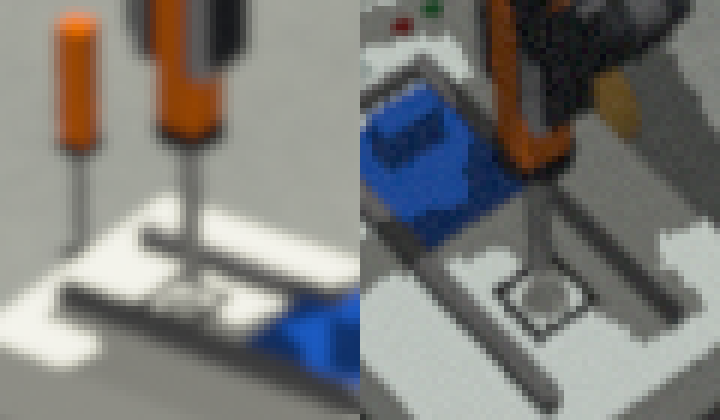

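```bash
python3 -m creep '[{"grip":1,"dp":[0,0,0.1],"rotation":[0,0,0]},{"grip":1,"dp":[0,0,0.1],"rotation":[0,0,0]},{"grip":1,"dp":[0,0,0.1],"rotation":[0,0,0]}]' 60
python3 rod.py pics/r4.png;  python3 - <<'E'
from h import *
s=V(live="wrist"); cv2.imwrite("pics/w4c.png",cv2.resize(s.p[150:290,220:420,::-1],None,fx=4,fy=4,interpolation=0))
print(s.proj([[.576,-.0359,.06],[.576,-.0359,.07],[.576,-.0359,.036]]))
E
```

```text
time: 12.27
tool_pos: [0.5806, -0.0325, 0.1413]
tcp_rot: [-0.064, 1.569, 0.064]
wrist_force: [0.1, -0.3, -1.2]
width: 0.204
12.2667 [ 0.5806 -0.0325  0.1413] 0.2037540948242184 [ 0.1452 -0.2529 -1.1605]
scene crop origin 312 150 scale 6
side crop origin 267 196 scale 6
[[313.7721 194.2301]
 [313.6244 197.2034]
 [314.0846 187.9378]]
```

View pics/r4.png

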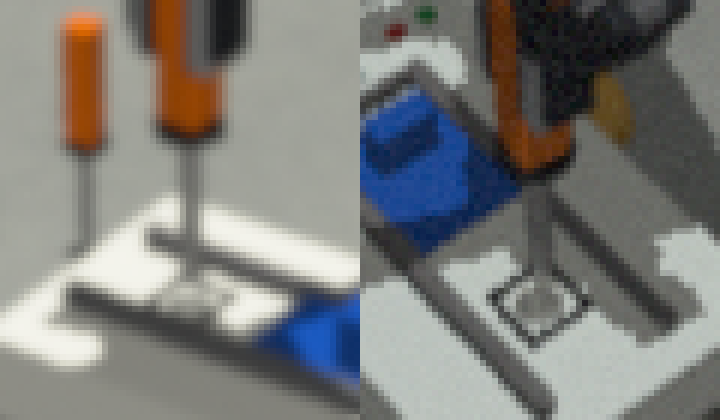

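View pics/w4c.png

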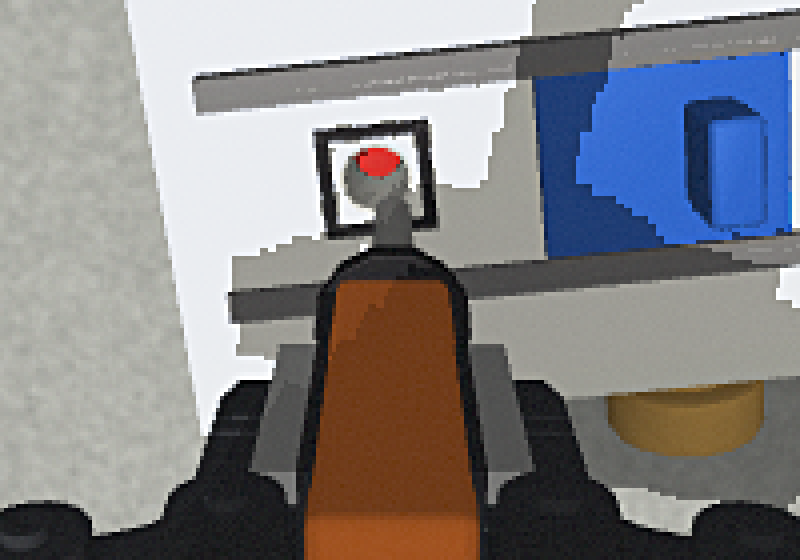

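```bash
python3 - <<'E'
from h import *
A=np.array([.576,-.0359,.06]); T=np.array([.5806,-.0325,.0733])
for n,w in (("scene",None),("side",None)):
    s=V(n+"R.npz"); print(n,'ap',s.proj(A),'tip@TCPxy',s.proj(T),'tip@ap xy',s.proj(A+[0,0,.0133]))
    print('   top z=.13: TCPxy',s.proj(T+[0,0,.057]), 'px per m x,y', (s.proj(A+[.01,0,0])-s.proj(A))*.1,(s.proj(A+[0,.01,0])-s.proj(A))*.1)
    g=s.proj(A)[0].astype(int); c=s.p[g[1]-28:g[1]+12,g[0]-20:g[0]+20]; c=cv2.normalize(c,None,0,255,cv2.NORM_MINMAX); print(g[0]-20,g[1]-28)
    cv2.imwrite(f"pics/z_{n}.png",cv2.resize(c[:,:,::-1],None,fx=14,fy=14,interpolation=0))
E
```

```text
scene ap [[343.1151 200.1973]] tip@TCPxy [[342.6837 196.3886]] tip@ap xy [[343.1064 195.0276]]
   top z=.13: TCPxy [[342.6315 173.3293]] px per m x,y [[-0.3282  0.1707]] [[0.3207 0.1741]]
323 172
side ap [[296.9619 245.7094]] tip@TCPxy [[298.0421 239.6057]] tip@ap xy [[296.7299 241.7968]]
   top z=.13: TCPxy [[297.0566 221.6723]] px per m x,y [[ 0.4526 -0.2022]] [[-0.2305 -0.367 ]]
276 217
```

View pics/z_side.png

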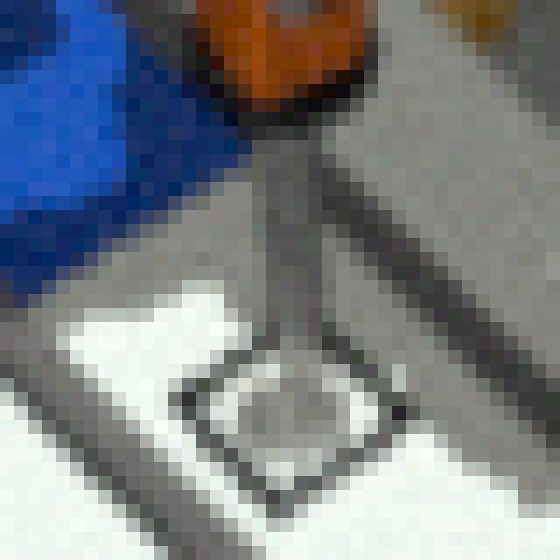

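View pics/z_scene.png

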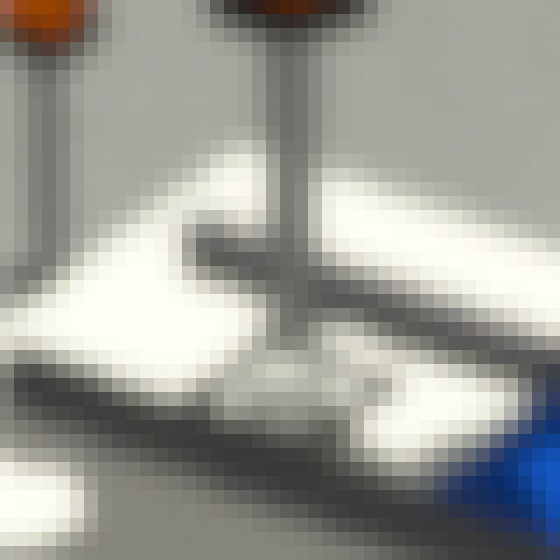

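The wrist view (rod at col 318, hole at col 314) and the side rows both put the tip about 4 mm too far in +x and 3.4 mm in +y. Correcting, then looking again.

```bash
python3 -m creep '[{"grip":1,"dp":[0,-0.3,-0.4],"rotation":[0,0,0]},{"grip":1,"dp":[0,-0.3,-0.4],"rotation":[0,0,0]},{"grip":1,"dp":[0,-0.3,-0.4],"rotation":[0,0,0]},{"grip":1,"dp":[0,-0.3,-0.4],"rotation":[0,0,0]}]' 60
cat > wv.py <<'E'
import sys
from h import *
from workcell import bot
st=bot.read_state(); print(st['time'],st['tool_pos'],st['wrist_force'])
s=V(live="wrist"); cv2.imwrite(sys.argv[1],cv2.resize(s.p[150:290,220:420,::-1],None,fx=4,fy=4,interpolation=0))
print(s.proj([[.576,-.0359,.06],[.576,-.0359,st['tool_pos'][2]-.068]])*4-[880,600])
E
python3 wv.py pics/w5.png
```

```text
time: 12.75
tool_pos: [0.5762, -0.0359, 0.1408]
tcp_rot: [-0.064, 1.57, 0.064]
wrist_force: [0.2, -0.3, -0.6]
width: 0.202
12.75 [ 0.5762 -0.0359  0.1408] [ 0.1809 -0.346  -0.5791]
[[388.6148 195.8959]
 [388.5492 212.1693]]
```

View pics/w5.png

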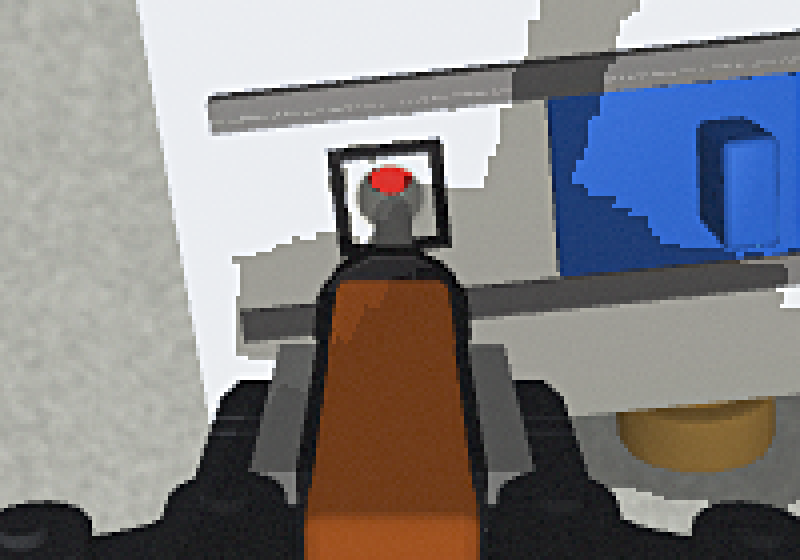

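Aligned: rod col 392 against hole col 390, and the tip edge row is 193 against a predicted 195. Insert gently.

```bash
python3 -m creep '[{"grip":1,"dp":[0.5,0,0],"rotation":[0,0,0]},{"grip":1,"dp":[1,0,0],"rotation":[0,0,0]},{"grip":1,"dp":[1.5,0,0],"rotation":[0,0,0]},{"grip":1,"dp":[2,0,0],"rotation":[0,0,0]},{"grip":1,"dp":[2,0,0],"rotation":[0,0,0]}]' 60
python3 wv.py pics/w6.png
```

```text
time: 13.22
tool_pos: [0.5751, -0.0357, 0.1189]
tcp_rot: [-0.064, 1.573, 0.064]
wrist_force: [-0.3, -0.1, -0.8]
width: 0.201
13.2167 [ 0.5751 -0.0357  0.1189] [-0.2824 -0.0966 -0.7723]
[[386.6712 230.9362]
 [386.7657 218.2024]]
```

View pics/w6.png

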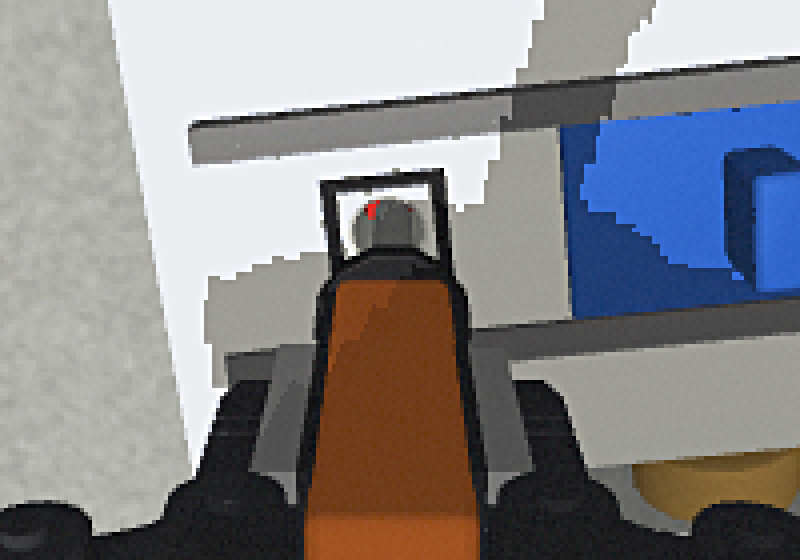

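```bash
python3 -m creep '[{"grip":1,"dp":[0.4,-0.1,0],"rotation":[0,0,0]},{"grip":1,"dp":[0.8,-0.1,0],"rotation":[0,0,0]},{"grip":1,"dp":[1.1,-0.1,0],"rotation":[0,0,0]},{"grip":1,"dp":[1.3,-0.1,0],"rotation":[0,0,0]},{"grip":1,"dp":[1.3,-0.1,0],"rotation":[0,0,0]}]' 80
python3 -m creep '[{"grip":1,"dp":[0.1,0,0],"rotation":[0,0,0]},{"grip":1,"dp":[0.2,0,0],"rotation":[0,0,0]},{"grip":1,"dp":[0.3,0,0],"rotation":[0,0,0]},{"grip":1,"dp":[0.3,0,0],"rotation":[0,0,0]}]' 80
```

```text
time: 13.68
tool_pos: [0.576, -0.0368, 0.1071]
tcp_rot: [-0.064, 1.571, 0.064]
wrist_force: [-0.1, 1.0, 0.2]
width: 0.2
time: 14.02
tool_pos: [0.5764, -0.0368, 0.1047]
tcp_rot: [-0.064, 1.57, 0.064]
wrist_force: [-0.5, 0.3, -0.7]
width: 0.201
```

```bash
for i in 1; do python3 -m creep '[{"grip":1,"dp":[0.1,0,0],"rotation":[0,0,0]},{"grip":1,"dp":[0.2,0,0],"rotation":[0,0,0]},{"grip":1,"dp":[0.3,0,0],"rotation":[0,0,0]},{"grip":1,"dp":[0.3,0,0],"rotation":[0,0,0]}]' 80; done
python3 -m creep '[{"grip":1,"dp":[0.1,0,0],"rotation":[0,0,0]},{"grip":1,"dp":[0.2,0,0],"rotation":[0,0,0]},{"grip":1,"dp":[0.2,0,0],"rotation":[0,0,0]},{"grip":1,"dp":[0.2,0,0],"rotation":[0,0,0]}]' 80
```

```text
time: 14.35
tool_pos: [0.5767, -0.0368, 0.1021]
tcp_rot: [-0.064, 1.569, 0.064]
wrist_force: [-1.0, -0.8, 2.1]
width: 0.199
time: 14.68
tool_pos: [0.5767, -0.0368, 0.1001]
tcp_rot: [-0.064, 1.569, 0.064]
wrist_force: [-0.5, 0.2, 3.9]
width: 0.196
```

```bash
python3 -m creep '[{"grip":1,"dp":[0.1,0,0],"rotation":[0,0,0]},{"grip":1,"dp":[0.2,0,0],"rotation":[0,0,0]},{"grip":1,"dp":[0.2,0,0],"rotation":[0,0,0]},{"grip":1,"dp":[0.2,0,0],"rotation":[0,0,0]}]' 80
python3 -m creep '[{"grip":1,"dp":[0.1,0,0],"rotation":[0,0,0]},{"grip":1,"dp":[0.2,0,0],"rotation":[0,0,0]},{"grip":1,"dp":[0.2,0,0],"rotation":[0,0,0]},{"grip":1,"dp":[0.2,0,0],"rotation":[0,0,0]}]' 80
```

```text
time: 15.02
tool_pos: [0.5767, -0.0368, 0.098]
tcp_rot: [-0.064, 1.569, 0.064]
wrist_force: [-0.2, 0.7, 5.5]
width: 0.197
time: 15.35
tool_pos: [0.5771, -0.0369, 0.0975]
tcp_rot: [-0.064, 1.569, 0.064]
wrist_force: [-2.6, -0.1, 11.6]
width: 0.204
```

The force rose at the spring rate and then jumped to 11.6 N with little travel, so the button is at its bottom stop. Checking that it holds.

```bash
python3 -m creep '[{"grip":1,"dp":[0,0,0],"rotation":[0,0,0]},{"grip":1,"dp":[0,0,0],"rotation":[0,0,0]},{"grip":1,"dp":[0,0,0],"rotation":[0,0,0]},{"grip":1,"dp":[0,0,0],"rotation":[0,0,0]},{"grip":1,"dp":[0,0,0],"rotation":[0,0,0]}]' 80
python3 rod.py pics/r7.png; python3 wv.py pics/w7.png; python3 - <<'E'
from h import *
a=V("sceneR.npz"); cv2.imwrite("pics/sc7.png",a.p[:,:,::-1])
P=a.cloud();H,S,L=[a.hsv[...,i].astype(int) for i in range(3)]
X,Y,Z=P[...,0],P[...,1],P[...,2]
q=P[(H<20)&(S>80)&(L>60)&(X>.4)&(X<.7)&(Y>.17)&(Y<.4)&(Z>.045)&(Z<.06)]; print('carton',cv2.minAreaRect((q[:,:2]*1000).astype(np.float32)))
b=(H>105)&(H<125)&(S>130)&(abs(Z-.066)<.003)&(abs(X-.565)<.05)&(abs(Y-.02)<.05); print('plate',cv2.minAreaRect((P[b][:,:2]*1000).astype(np.float32)))
E
```

```text
time: 15.77
tool_pos: [0.5771, -0.0369, 0.0975]
tcp_rot: [-0.064, 1.569, 0.064]
wrist_force: [-2.5, 0.5, 11.3]
width: 0.199
15.7667 [ 0.5771 -0.0369  0.0975] 0.19854987266622373 [-2.476   0.4897 11.277 ]
scene crop origin 312 166 scale 6
side crop origin 267 211 scale 6
15.8667 [ 0.577  -0.0369  0.0975] [-2.3093  0.1644 11.2677]
[[393.5823 254.85  ]
 [393.166  208.7297]]
carton ((539.1817626953125, 265.69140625), (86.11360931396484, 89.6428451538086), 89.7099609375)
plate ((559.977783203125, 27.379074096679688), (44.146270751953125, 57.70852279663086), 12.132535934448242)
```

View pics/r7.png

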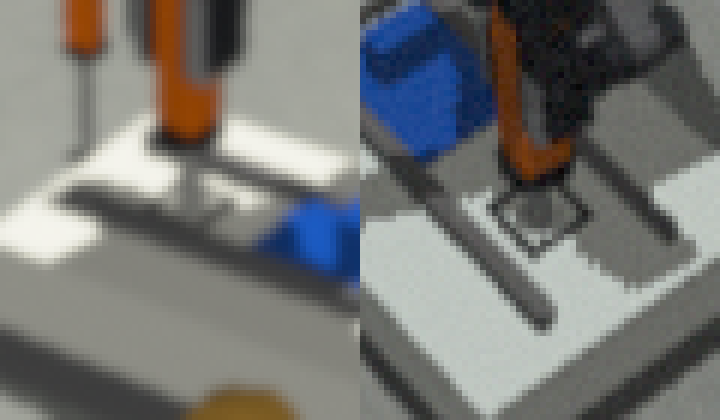

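View pics/w7.png

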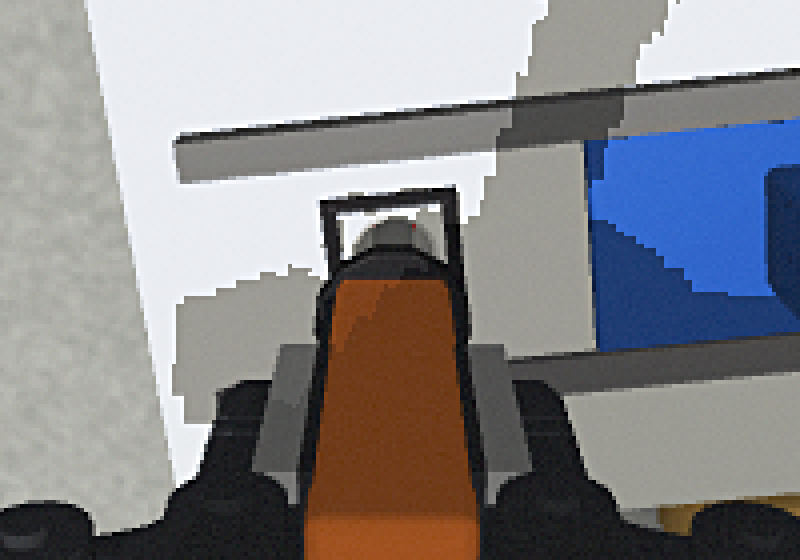

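View pics/sc7.png

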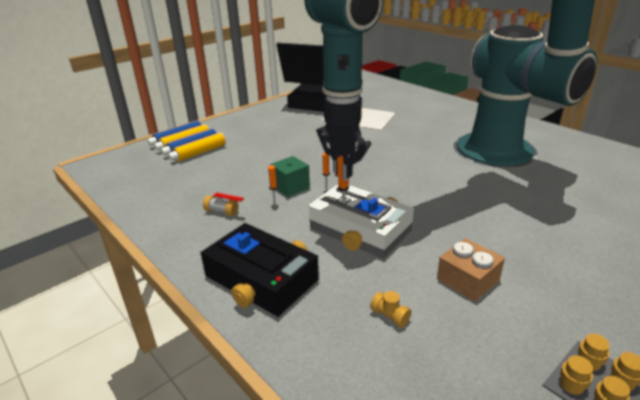

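```bash
python3 -c "
from workcell import bot
print(bot.finish_job())"
```

```text
the job is handed in; nothing more can be done
None
```

I opened the shutter to its stop, pressed the red button down to its bottom stop with the largest pin, and handed the job in at about 16 s with the pin still gripped. No verdict was reported.

**Last checks:**
- **Shutter:** it met its stop at 8.6 N after about 62 mm of travel. The wrist camera put the plate about 65 mm from the aperture, which is fully open.
- **Button:** the push rose at the spring rate over about 6 mm, then jumped. It held steady at about 11 N with the tip in the hole and the TCP height as expected. The button itself was almost hidden by the pin, so "fully down" rests on force and travel.
- **Pin:** the gripper opening stayed at about 17 mm on the 18 mm handle.
- **Bystanders:** the carton measured within 1 mm of its start. The tee and the valve look unmoved in the scene picture, but I did not measure them. I never touched the black unit or the small pins.

**What failed or disagreed:**
- **Fingertip height:** the fingertips stand about 25 mm behind the reported TCP, not 14 mm ahead of it as the text says. My first pinch of the tab closed on nothing because of this, so after that I set heights from the cameras.
- **Pin tip position:** triangulating the tip from the scene and side views misled me by about 4 mm. I corrected it from the wrist view before inserting.
- **Sideways force:** about 2.5 N remained in x at the end, so the rod may be lightly touching the hole's side.

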